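# Load a plug gauge into a sprung inspection cradle

## Robot

A 6-joint arm with a two-finger parallel gripper is mounted at the origin on a cart in front of the work surface, level with it; the furniture and walls round the work are solid. World frame = base frame: x ahead of the robot, y to its left, z up, the work surface at z = 0. Lengths are in mm, angles in degrees, forces in N, time in s.
With the tool pointing down it reaches from about 300 to 850 mm from the base axis. Payload 4.2 kg.
Tool frame: the origin (TCP) lies between the finger pads; the fingertips stand 25 mm ahead of it and the grasp point (between the pads) lies 6 mm ahead of it; x points along the fingers, y is the direction in which the jaws open and shut, and the axes are right-handed (so a half turn about x gives the same grasp; the last joint's range is limited). The gripper opens to 91 mm and grips with 3 to 60 N. Pads are 32 mm wide; open, the fingers measure 118 mm over their backs; the gripper's body (76 mm by 178 mm) begins 60 mm behind the grasp point.
Start: joints at [-66.979, 18.312, 89.639, -0, 72.044, -1.146], TCP at [235.411, -524.616, 238.976] pointing down, gripper open.
Joint ranges: [-177.97, 177.97], [-48.28, 115.42], [12.27, 149.76], [-77.06, 257.06], [2.81, 150.46], [-146.56, 146.56]. Speed limits (degrees/s): [147.25, 147.25, 180, 180, 180, 180].

## Interface

Orientations are given as [roll, pitch, yaw] about the fixed x, y, z axes, in that order (R = Rz(yaw) Ry(pitch) Rx(roll)).
In Python, from workcell import env gives the robot as it stands.
- The arm moves only by the tool jog_arm, never from a script. Its argument "plan" is one flat list of numbers, 4 for each row, row after row: the shift along the tool's x, y, z in cm, then the turn about the tool's x in units of 6 degrees (1.0 is 6 degrees). In form: [tx, ty, tz, turn, tx, ty, tz, turn, ...]. A call has 1 to 12 rows; each row shifts and turns the commanded pose from where the row before left it, along the tool's axes as they then stand; what a row does not reach is not made up. A row lasts 1/12 s, in which the tool goes at most 41.7 mm and 7.16 degrees, less where a joint would pass 70% of its speed; a pose out of reach is approached as far as the arm can. A call with a gripper value outside its range is refused whole. "claw" is the finger opening in cm, from 0 to 9.12, set as the call begins (left out, the last holds). The fingers move at their own pace and stop on an object; "newtons" is the grip in N (left out, the last holds). Time passes only in rows, so rows that do not move let the fingers close. It gives the time, the measured TCP pose, the force and the opening at its end, in the units of the state.
- env.state(): the state, without advancing time (a new reading comes with each control period).
- env.grab_frame(name): name is "side" or "top"; returns the picture (480x640x3 uint8, red, green, blue); there is no depth.
- env.calibration(name): a dict with "vertical_fov" (degrees; the focal length in pixels is half the picture's height over the tangent of half this angle, whatever the lens; pixels are square), "cx", "cy" (the principal point, pixels), "k1" (the pictures are not rectified: a ray, as slopes to the right and down, at radius r is drawn at 1 + k1 r^2 times it, then the intrinsics apply), "origin" and "orientation" of the camera in the world. Camera axes: x right, y down, z forward; pixel columns grow to the right and rows downward; lengths in mm; the calibration is good to about 2 mm. A picture is of the moment at which its call begins. calibration takes no time and is no camera call.
- env.job_done(): hands the job in, once; it reports no verdict.
The state is a dict: "time_s": time; "qpos": joint angles; "qvel": joint speeds; "effort": joint torques, N m; "ee_pos": TCP position; "ee_rot": TCP orientation; "force": force on the tool from outside, world axes, zero at the start; "torque": the same for the moment, N m; "gripper_width": finger opening in mm.
Only numpy, scipy, OpenCV 4.12 (cv2) and the standard library are available. Lean on these libraries where they do the work, as an engineer would, in place of code of your own. Each camera call takes 0.05 s, during which the arm holds its last target.

## Task

Draw the plug gauge out of its orange sleeve, lay it on the mat and let go, then take it by the middle of its handle. Tuck its long thin end under the lip of the cradle's blue sprung carriage, press the carriage back gently (not to the end of its travel) and lower the short end in front of the fixed stop. Leave the gauge level on both rests, held between carriage and stop, and do not disturb the tape roll or white can.

Things in the scene. Friction and masses are not known exactly. Their poses are not given: they have to be found in the camera images.
- gauge: Plug gauge, loose, 0.1 to 0.2 kg, 108 mm long along its y: long thin steel end (12 mm diameter) y -54 to -28 mm, black hexagon handle (16 mm over flats, 18 over corners) -28 to +42, short thin end (12 mm) +42 to +54. Starts with a flat down. Origin half way along, on the underside as it starts, 8 mm off the axis.
- gauge_mid (a point): Point on the gauge's axis, half way along its length; axes parallel to those of the gauge.
- long_end (a point): Centre of the end face of the gauge's long thin end, on the axis, 54 mm from gauge_mid.
- short_end (a point): Centre of the end face of the gauge's short thin end, on the axis, 54 mm from gauge_mid.
- sleeve: Orange storage sleeve, fixed, 34 x 84 (y) x 42 mm, origin under its centre. Tube closed but for a mouth at y = +42 mm; inside 26 mm wide, 24 mm high, floor 14 mm above the desk. The gauge lies in it along y, its short end out of the mouth by 30 to 38 mm: grip it there and draw it out along +y, where 150 mm of mat is free.
- fixture: Inspection cradle, fixed; grey base 72 mm wide (x), y -106 to +78, 12 mm thick. Origin on its underside below the seated gauge's middle. Seated gauge: along y, axis at x = 0, 36 mm up, short end to +y. Two dark vee rests under the handle at y = -24 to -18 and +34 to +40 mm, ears to 38 mm up; fingers go between the rests. The spring housing at y -90 to -104 is 47 mm high.
- stop_face (a point): Middle of the face of the cradle's aluminium fixed stop, on the seated gauge's axis: y = +54 mm of the cradle, 36 mm up. The stop's top is 42 mm up. Two side cheeks of the same height, 20 mm apart inside, reach 11 mm from the face towards the carriage.
- carriage (a joint): Travel of the blue carriage (m): 0 forward, with its face 98 mm from the fixed stop; grows as it is pressed back along -y of the cradle; 0.010 with the gauge seated; end of travel 0.024. Its spring pushes it forward with about 6 N at 0, 10 N at 0.010, 15 N at 0.024.
- jaw_face (a point): Middle of the blue carriage's upright face, 36 mm up, y = -44 mm of the cradle when forward; moves with it. Over it a lip, underside 48 mm up, top 54, reaching 15 mm towards the stop; side cheeks 20 mm apart inside reach 17 mm. The gauge's end goes under the lip, the gauge tilted 8 to 13 degrees, long end down, so that its short end clears the stop.
- tape: Roll of brown tape lying flat, loose bystander, 93 mm across, 48 mm high, origin under its middle.
- can: White ribbed screw-top can, loose bystander, 47 mm across, 52 mm high, origin under its middle.

How it is judged:
By the outcome, as a careful person would: the job done as asked, in the order asked, and still so for the second after the job is handed in, with the robot touching nothing.
It also fails if it takes over 61 s, if anything falls off the work surface, if the arm or the gripper's body presses on something with over 40 N, if the wrist force passes 120 N, or if a joint passes its speed limit or range.

## Working session

There is one attempt and no reset: what is moved stays moved. The work goes in short steps, Python scripts to look and compute and a tool call to move; the robot and the scene stay as the last step left them, time stands still between calls to the robot, and variables do not carry over. Pictures are saved under pics/ and viewed, and the job is handed in when it is done.

Besides the shell and the picture viewer there is one more tool, called after ">>>" by a JSON object that holds its "name" and its "arguments". jog_arm: Moves the arm, as the interface text tells. Its arguments: {"type":"object","properties":{"plan":{"type":"array"},"claw":{"type":"number"},"newtons":{"type":"number"}},"required":["plan"]}

```bash
ls; mkdir -p pics; python3 - <<'E'
from workcell import env
import cv2
s=env.state(); print(s)
for n in("side","top"):
    print(n,env.calibration(n)); cv2.imwrite(f"pics/{n}0.png",env.grab_frame(n)[:,:,::-1])
E
```

```text
pics
{'time_s': 0.0, 'qpos': array([-6.69772727e+01,  1.83515450e+01,  8.97060841e+01, -3.17901153e-04,
        7.20428939e+01, -1.14619514e+00]), 'qvel': array([ 0.02382983,  0.04821739, -0.16175496, -0.0034976 , -0.10150766,
       -0.05750076]), 'effort': array([-2.23408456e-04, -4.12470281e+01, -2.31973922e+01,  7.26439850e-02,
        4.56112053e-02, -1.24015646e-04]), 'ee_pos': array([ 235.24012452, -524.18004299,  238.12338038]), 'ee_rot': array([-90.97392396,  89.89947661, 113.19509676]), 'force': array([ 0.15823899, -0.47922946, -0.03307453]), 'torque': array([ 0.03161877, -0.02998355,  0.05981372]), 'gripper_width': 91.28551145916953}
side {'vertical_fov': 54.06097800823093, 'cx': 319.8301007890177, 'cy': 249.17418223654695, 'k1': -0.07652320190256422, 'origin': array([204.22453238, 586.09711482, 550.48715996]), 'orientation': array([-124.16877071,    0.57117314, -152.67339748])}
top {'vertical_fov': 52.08387877040444, 'cx': 322.9950926454142, 'cy': 245.76841647372805, 'k1': -0.029824238187079553, 'origin': array([ 464.8884837 ,  -59.890187  , 1044.86284897]), 'orientation': array([-173.79962891,   -1.14945357,  -89.79627511])}
```

View pics/side0.png

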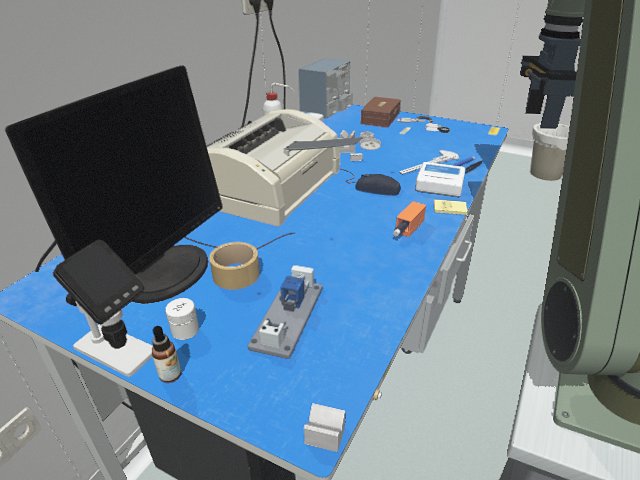

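View pics/top0.png

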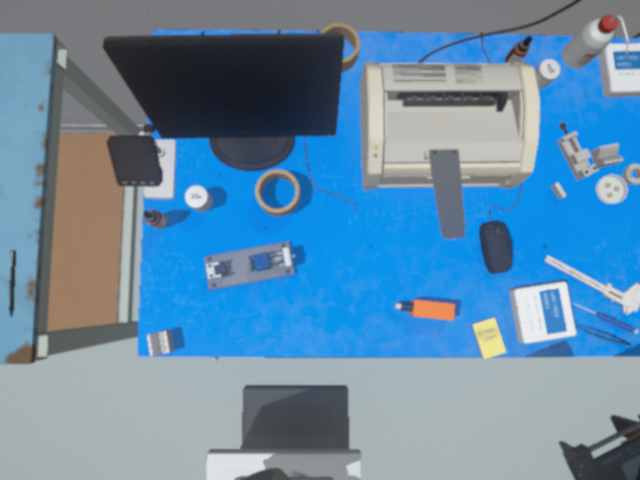

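The top view shows the orange sleeve at about (434,309) with the gauge tip at about (400,306). The cradle runs from (208,272) to (296,258), the tape is at (278,192) and the can is at (197,198). I'll zoom in next.

```bash
cat > h.py <<'E'
import numpy as np, cv2
from scipy.spatial.transform import Rotation as Ro
from workcell import env
def R_of(rpy): return Ro.from_euler('xyz',rpy,degrees=True).as_matrix()
def cam(n):
    c=env.calibration(n); f=240/np.tan(np.radians(c['vertical_fov']/2))
    return c,f,R_of(c['orientation']),np.array(c['origin'])
def ray(n,u,v):
    c,f,R,o=cam(n); d=np.array([(u-c['cx'])/f,(v-c['cy'])/f]); p=d.copy()
    for _ in range(30): p=d/(1+c['k1']*(p@p))
    return o,R@np.array([p[0],p[1],1])
def plane(n,u,v,z):
    o,d=ray(n,u,v); return o+d*(z-o[2])/d[2]
def proj(n,P):
    c,f,R,o=cam(n); q=R.T@(np.asarray(P,float)-o); p=q[:2]/q[2]; p=p*(1+c['k1']*(p@p))
    return p*f+[c['cx'],c['cy']]
def tri(u1,v1,u2,v2):
    o1,d1=ray('top',u1,v1);o2,d2=ray('side',u2,v2)
    d1=d1/np.linalg.norm(d1);d2=d2/np.linalg.norm(d2)
    A=np.stack([d1,-d2],1);t=np.linalg.lstsq(A,o2-o1,rcond=None)[0]
    a=o1+t[0]*d1;b=o2+t[1]*d2
    return (a+b)/2,np.linalg.norm(a-b)
def crop(img,name,x0,y0,w,h,k,pts=()):
    # pts drawn in pixel coords
    im=cv2.resize(img[y0:y0+h,x0:x0+w],None,fx=k,fy=k,interpolation=cv2.INTER_CUBIC)
    for (u,v) in pts: cv2.circle(im,(int((u-x0+.5)*k),int((v-y0+.5)*k)),3,(0,255,255),1)
    cv2.imwrite('pics/'+name,im)
E
python3 - <<'E'
from h import *
t=cv2.imread('pics/top0.png');s=cv2.imread('pics/side0.png')
a=cv2.resize(t[230:300,196:306],None,fx=7,fy=7,interpolation=cv2.INTER_CUBIC)
cv2.imwrite('pics/t_fix.png',a)
crop(t,'t_sl.png',385,285,90,45,8); crop(s,'s_fix.png',240,255,95,105,5); crop(s,'s_sl.png',380,190,60,55,9)
E
```

```text
(no output)
```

View pics/t_fix.png

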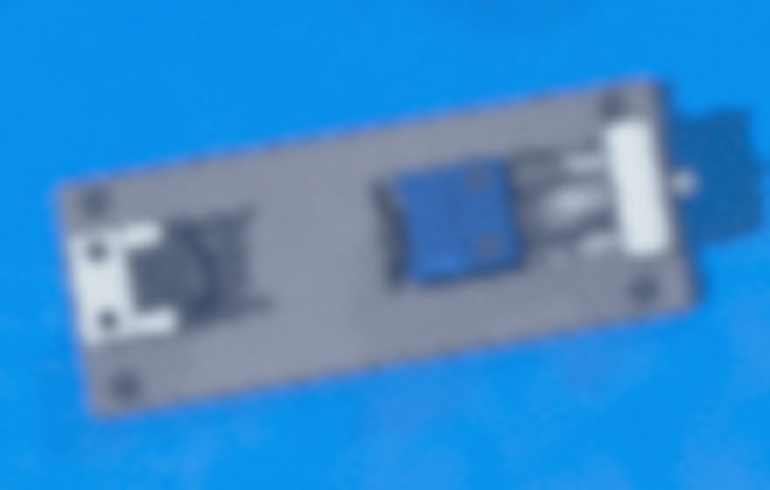

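View pics/t_sl.png

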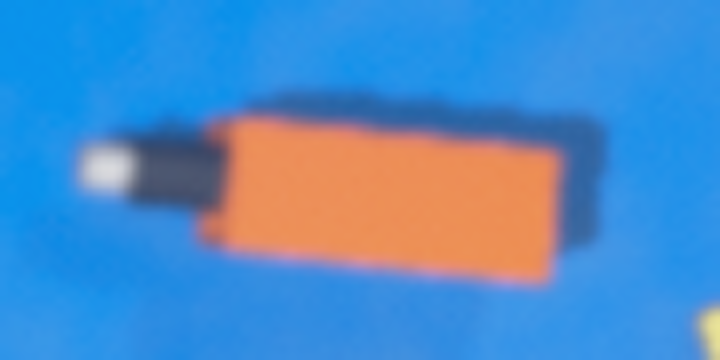

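View pics/s_fix.png

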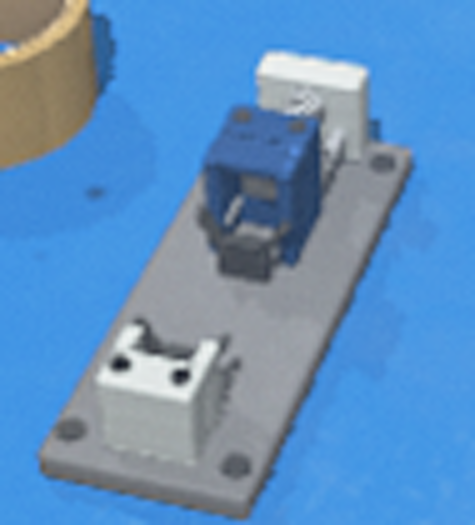

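View pics/s_sl.png

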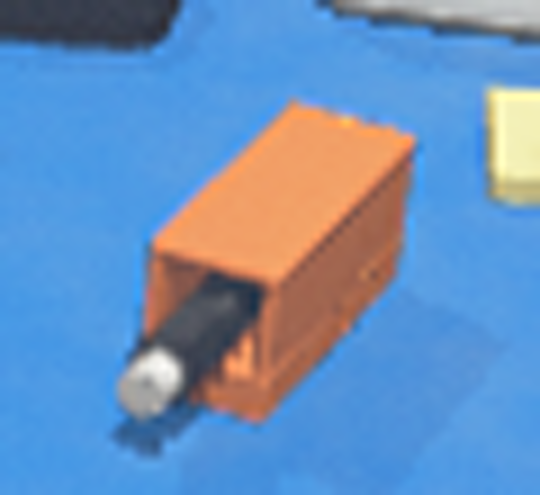

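```bash
python3 - <<'E'
from h import *
def P(n,x0,y0,k,X,Y,z): return plane(n,x0+(X+.5)/k-.5,y0+(Y+.5)/k-.5,z)
print("FIXTURE base corners z12, top then side")
T=[P('top',196,230,7,*c,12)[:2] for c in((60,187),(655,80),(697,308),(95,412))]
S=[P('side',240,255,5,*c,12)[:2] for c in((42,455),(None,None),(412,158),(247,500)) if c[0]]
for c in T:print(c.round(1))
print('side');[print(c.round(1)) for c in S]
T=np.array(T)
# order: (y+78, far x side), (y-106, far), (y-106, near), (y+78, near)
ax=((T[0]-T[1])+(T[3]-T[2]))/2; L=np.linalg.norm(ax); ax/=L
print('L',L,'W',np.linalg.norm(T[0]-T[3]),np.linalg.norm(T[1]-T[2]),'yaw of +y',np.degrees(np.arctan2(ax[1],ax[0])))
c=T.mean(0); print('origin est', c+ax*14)
t=cv2.imread('pics/top0.png');hsv=cv2.cvtColor(t,cv2.COLOR_BGR2HSV)
m=((hsv[...,1]<110)).astype(np.uint8)*255
m[:235]=0;m[298:]=0;m[:,:200]=0;m[:,300:]=0
m=cv2.morphologyEx(m,cv2.MORPH_CLOSE,np.ones((7,7)))
cs,_=cv2.findContours(m,0,2);k=max(cs,key=cv2.contourArea);print(cv2.minAreaRect(k),cv2.boxPoints(cv2.minAreaRect(k)).round(1).tolist())
print([plane('top',*p,12)[:2].round(1).tolist() for p in cv2.boxPoints(cv2.minAreaRect(k))])
print("stop top face z42: outer corners, back edge"); 
for q in ((70,237),(88,343),(155,225),(175,325)): print(P('top',196,230,7,*q,42).round(1))
print("blue top z54")
for q in ((392,182),(505,158),(520,262),(408,280)): print(P('top',196,230,7,*q,54).round(1))
print("housing top z47")
for q in ((605,122),(645,122),(668,245),(627,257)): print(P('top',196,230,7,*q,47).round(1))
print("side: stop top"); 
for q in ((100,372),(193,388),(222,345),(135,325)): print(P('side',240,255,5,*q,42).round(1))
print('side lip front top corners z54')
for q in ((203,163),(292,180),(322,112),(240,105)): print(P('side',240,255,5,*q,54).round(1))
print("SLEEVE top z42, T")
T=np.array([P('top',385,285,8,*c,42)[:2] for c in((236,115),(562,150),(550,284),(225,248))])
print(T.round(1)); ax=((T[0]-T[1])+(T[3]-T[2]))/2;print(np.linalg.norm(ax),np.degrees(np.arctan2(ax[1],ax[0])),np.linalg.norm(T[0]-T[3]),T.mean(0))
T=np.array([P('side',380,190,9,*c,42)[:2] for c in((152,245),(295,100),(415,140),(275,285))])
print(T.round(1)); ax=((T[0]-T[1])+(T[3]-T[2]))/2;print(np.linalg.norm(ax),np.degrees(np.arctan2(ax[1],ax[0])),np.linalg.norm(T[0]-T[3]),T.mean(0))
print('gauge tip top', P('top',385,285,8,80,167,22), 'shoulder',P('top',385,285,8,133,170,22))
print('gauge tip side', P('side',380,190,9,146,396,22))
print('tape',plane('top',278,192,48),'can',plane('top',197,198,52))
print(env.state()['time_s'])
E
```

```text
FIXTURE base corners z12, top then side
[553.5 169.8]
[586.9  -8.6]
[518.1 -21.9]
[486.1 157.5]
side
[550.3 174.4]
[514.3 -11. ]
[483.1 161.5]
L 181.85009312376013 W 68.48319520586246 70.1038004451627 yaw of +y 100.35825275337946
origin est [533.65391003  87.98555462]
((250.18353271484375, 264.781982421875), (33.0750846862793, 89.72716522216797), 79.5625228881836) [[203.10000610351562, 256.6000061035156], [291.29998779296875, 240.39999389648438], [297.29998779296875, 272.8999938964844], [209.10000610351562, 289.20001220703125]]
[[552.7, 172.1], [588.3, -13.1], [519.5, -26.4], [484.6, 157.6]]
stop top face z42: outer corners, back edge
[536.3 159.8  42. ]
[505.5 153.7  42. ]
[540.  135.2  42. ]
[510.9 128.6  42. ]
blue top z54
[551.9  64.9  54. ]
[559.   32.4  54. ]
[528.9  27.6  54. ]
[523.6  59.8  54. ]
housing top z47
[570.4   4.1  47. ]
[570.4  -7.5  47. ]
[534.6 -14.6  47. ]
[531.   -2.7  47. ]
side: stop top
[535.1 159.8  42. ]
[505.7 152.7  42. ]
[507.6 132.2  42. ]
[536.9 136.8  42. ]
side lip front top corners z54
[551.8  69.5  54. ]
[520.6  63.9  54. ]
[529.6  26.9  54. ]
[557.   36.2  54. ]
SLEEVE top z42, T
[[ 465.9 -265.9]
 [ 457.1 -349.6]
 [ 423.2 -345.7]
 [ 432.2 -262.6]]
83.90560132087013 83.93375955998884 33.811651795116774 [ 444.60213893 -305.94510516]
[[ 462.5 -260. ]
 [ 454.6 -345. ]
 [ 421.4 -338.3]
 [ 430.4 -255.3]]
84.45590373845413 84.28459035486401 32.448385261023006 [ 442.22641932 -299.63831853]
gauge tip top [ 452.35004963 -229.07410294   22.        ] shoulder [ 451.60657185 -242.8853373    22.        ]
gauge tip side [ 450.27483726 -226.30849629   22.        ]
tape [684.37605416  13.77546787  48.        ] can [669.8387042  179.18936481  52.        ]
0.1
```

The two views agree to within a few mm. The sleeve's +y heading is about 84° and the cradle's is about 100.4°. The gauge tip is at about (451,-228), and extrapolating the sleeve axis gives the same point. Next I'll work out the first move.

```bash
cat >> h.py <<'E'
def go(tgt,head=None):
    """tgt TCP xyz world; head = desired heading (deg, world) of tool jaw axis y (mod 180)."""
    s=env.state();R=R_of(s['ee_rot']);d=np.asarray(tgt)-s['ee_pos']
    print('t',round(s['time_s'],2),'pos',s['ee_pos'].round(1),'F',s['force'].round(1),'w',round(s['gripper_width'],1))
    hy=np.degrees(np.arctan2(R[1,1],R[0,1]));print('jaw heading',round(hy,2),'tool y',R[:,1].round(3),'z',R[:,2].round(3))
    print('shift cm in present tool axes',(R.T@d/10).round(2))
    if head is not None:
        # tool x points down: + turn about tool x lowers world heading
        dh=(head-hy+90)%180-90; print('turn units',round(-dh/6,2)); 
        th=np.radians(hy+dh);y=np.array([np.cos(th),np.sin(th),0]);x=np.array([0,0,-1.]);z=np.cross(x,y)
        print('shift cm after turn',np.round([x@d/10,y@d/10,z@d/10],2))
E
python3 - <<'E'
from h import *
go([449.9,-240.6,29],-6)
E
```

```text
t 0.1 pos [ 235.3 -524.2  238.2] F [-0.4  0.1  0.5] w 91.8
jaw heading -65.83 tool y [ 0.409 -0.912 -0.002] z [-0.912 -0.409 -0.   ]
shift cm in present tool axes [ 20.95 -17.06 -31.19]
turn units -9.97
shift cm after turn [ 20.92  18.38 -30.45]
```

>>> {"name": "jog_arm", "arguments": {"plan": [0,0,0,-1.1,0,0,0,-1.1,0,0,0,-1.1,0,0,0,-1.1,0,0,0,-1.1,0,0,0,-1.1,0,0,0,-1.1,0,0,0,-1.1,0,0,0,-1.17,0,1.8,-3.0,0,0,1.8,-3.0,0,0,1.8,-3.0,0], "claw": 7}}

```text
time_s: 1.1
ee_pos: [298.7, -439.8, 238.3]
ee_rot: [-148.6, 89.9, 115.3]
force: [0.3, -0.5, -0.4]
gripper_width: 70.0
```

>>> {"name": "jog_arm", "arguments": {"plan": [0.8,1.85,-3.05,0,0.8,1.85,-3.05,0,0.8,1.85,-3.05,0,0.8,1.85,-3.05,0,0.8,1.85,-3.05,0,0.8,1.85,-3.05,0,0.7,1.8,-3.0,0,0,0,0,0,0,0,0,0]}}

```text
time_s: 1.85
ee_pos: [449.5, -241.0, 183.2]
ee_rot: [-102.0, 89.9, 162.2]
force: [0.7, 0.9, 0.2]
gripper_width: 69.7
```

```bash
python3 - <<'E'
from h import *
go([449.9,-240.6,29],-6)
s=env.grab_frame('side')[:,:,::-1];t=env.grab_frame('top')[:,:,::-1]
a=cv2.resize(s[110:290,330:510],(600,600));b=cv2.resize(t[200:360,330:490],(600,600))
cv2.imwrite('pics/a1.png',cv2.resize(np.hstack([a,b]),(800,400)))
E
```

```text
t 1.85 pos [ 449.5 -241.   183.2] F [0.7 0.9 0.2] w 69.7
jaw heading -5.8 tool y [ 0.995 -0.101 -0.002] z [-0.101 -0.995 -0.   ]
shift cm in present tool axes [15.42  0.07 -0.04]
turn units 0.03
shift cm after turn [15.42  0.04 -0.05]
```

View pics/a1.png

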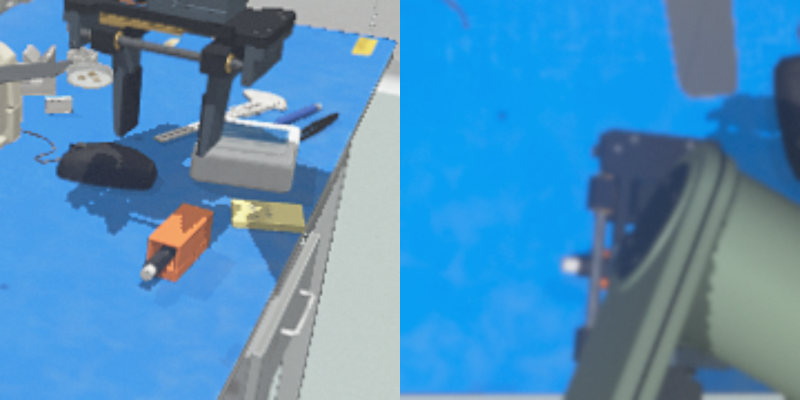

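The gripper is above the gauge, and the tip still shows beyond the near fingers in both views. I'll come down to just above the sleeve height and check.

>>> {"name": "jog_arm", "arguments": {"plan": [3.2,0,0,0,3.2,0,0,0,3,0,0,0,1.4,0,0,0,0,0,0,0,0,0,0,0], "claw": 4.5}}

```text
time_s: 2.45
ee_pos: [448.5, -243.6, 75.9]
ee_rot: [-96.4, 90.0, 167.4]
force: [-0.2, 0.0, 0.1]
gripper_width: 45.1
```

```bash
python3 - <<'E'
from h import *
go([449.9,-240.6,29],-6)
s=env.grab_frame('side')[:,:,::-1]
crop(s,'a2.png',360,150,100,100,6)
st=env.state();R=R_of(st['ee_rot']);p=st['ee_pos']
w=st['gripper_width']/2
for a in(-1,1):
  for b in (-16,16): print(a,b,(proj('side',p+R@[25,a*w,b])-[360,150])*6)
E
```

```text
t 2.45 pos [ 448.5 -243.6   75.9] F [-0.2  0.   0.1] w 45.1
jaw heading -6.13 tool y [ 0.994 -0.107 -0.001] z [-0.107 -0.994 -0.   ]
shift cm in present tool axes [ 4.69  0.11 -0.31]
turn units -0.02
shift cm after turn [ 4.69  0.11 -0.31]
-1 -16 [280.80442868 443.61924227]
-1 16 [319.31063194 403.67802284]
1 -16 [162.13313651 407.3186033 ]
1 16 [202.56957793 368.96676193]
```

View pics/a2.png

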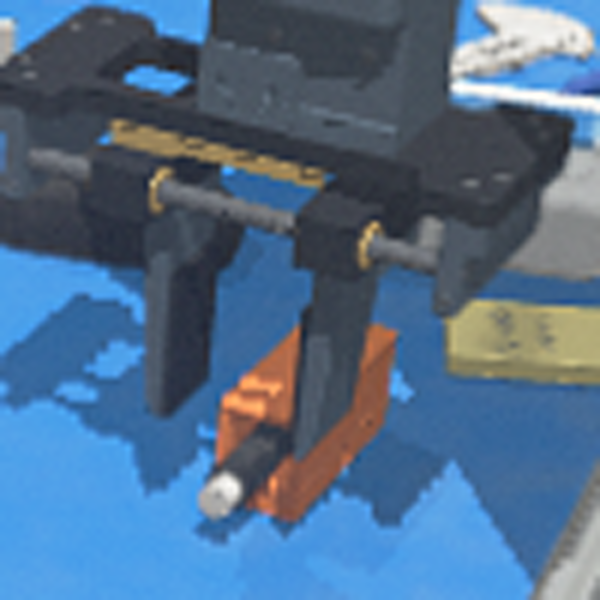

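```bash
python3 - <<'E'
from h import *
o=np.array([1,1.7])
def P(n,x0,y0,k,X,Y,z): return plane(n,x0+(X+.5)/k-.5-o[0],y0+(Y+.5)/k-.5-o[1],z)
print('tip',P('side',380,190,9,146,396,22))
for q in((152,245),(295,100),(415,140),(275,285)): print(P('side',380,190,9,*q,42))
E
```

```text
tip [ 454.4501513  -231.74218852   22.        ]
[ 466.86455595 -265.90637392   42.        ]
[ 459.23595304 -351.81483659   42.        ]
[ 425.72139527 -344.9989192    42.        ]
[ 434.50796267 -261.06432615   42.        ]
```

Using the fingertips as a reference, the side camera reads about 1.7 px low. With that corrected it agrees with the top view, so the tip is at (453,-230). Now descending and gripping.

>>> {"name": "jog_arm", "arguments": {"plan": [1.5,0.1,0,0,1.5,0.1,0,0,1.3,0.1,0,0,0.35,0,0,0,0,0,0,0]}}

```text
time_s: 2.92
ee_pos: [452.4, -243.3, 30.1]
ee_rot: [60.0, 89.9, -36.1]
force: [-0.0, -0.6, 0.9]
gripper_width: 45.1
```

>>> {"name": "jog_arm", "arguments": {"plan": [0,0,0,0,0,0,0,0,0,0,0,0,0,0,0,0,0,0,0,0], "claw": 0, "newtons": 15}}

```text
time_s: 3.33
ee_pos: [452.3, -242.9, 30.0]
ee_rot: [61.5, 89.9, -34.5]
force: [0.6, 0.7, 1.3]
gripper_width: 16.9
```

```bash
python3 - <<'E'
from h import *
go([451,-243,29],-6)
s=env.grab_frame('side')[:,:,::-1]
crop(s,'a3.png',360,150,100,100,6)
E
```

```text
t 3.33 pos [ 452.3 -242.9   30. ] F [0.6 0.7 1.3] w 16.9
jaw heading -6.01 tool y [ 0.995 -0.105  0.001] z [-0.105 -0.995  0.   ]
shift cm in present tool axes [ 0.1  -0.13  0.02]
turn units -0.0
shift cm after turn [ 0.1  -0.13  0.02]
```

View pics/a3.png

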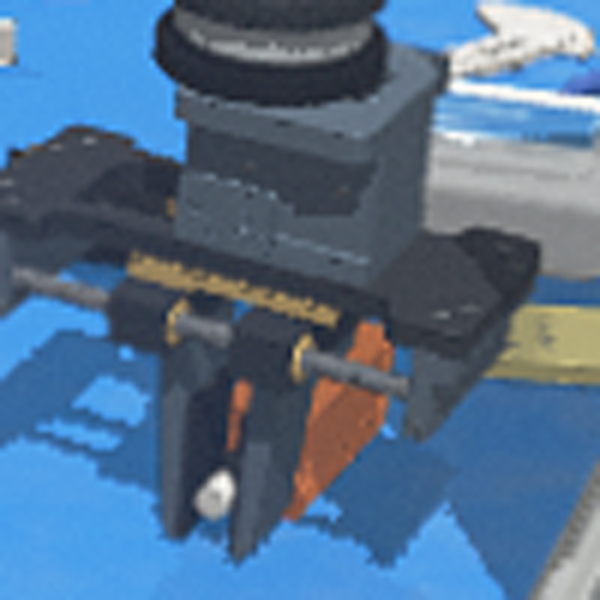

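The fingertips are about 17 mm below the gauge axis, which is too deep to lay it on the mat later. I'll regrip about 10 mm higher.

>>> {"name": "jog_arm", "arguments": {"plan": [0,0,0,0,0,0,0,0,-1.05,-0.05,0,0,0,0,0,0], "claw": 3}}

```text
time_s: 3.72
ee_pos: [452.3, -243.1, 41.4]
ee_rot: [64.5, 89.9, -31.5]
force: [-0.2, 0.3, 1.3]
gripper_width: 30.0
```

>>> {"name": "jog_arm", "arguments": {"plan": [0,0,0,0,0,0,0,0,0,0,0,0,0,0,0,0], "claw": 0, "newtons": 15}}

```text
time_s: 4.05
ee_pos: [451.8, -242.8, 40.0]
ee_rot: [71.6, 90.0, -24.5]
force: [0.4, 0.6, 2.1]
gripper_width: 16.8
```

>>> {"name": "jog_arm", "arguments": {"plan": [-0.2,0,0,0,0,0,-0.6,0,0,0,-0.8,0,0,0,-1,0,0,0,-1,0,0,0,-1,0,0,0,0,0]}}

```text
time_s: 4.63
ee_pos: [455.9, -196.6, 41.8]
ee_rot: [-122.9, 89.9, 141.3]
force: [-0.8, -0.5, -1.2]
gripper_width: 16.9
```

```bash
python3 - <<'E'
from h import *
go([451,-243,29],-6)
s=env.grab_frame('side')[:,:,::-1]
crop(s,'a4.png',340,150,120,120,5)
E
```

```text
t 4.63 pos [ 455.9 -196.6   41.8] F [-0.8 -0.5 -1.2] w 16.9
jaw heading -5.9 tool y [ 0.995 -0.103 -0.001] z [-0.103 -0.995 -0.001]
shift cm in present tool axes [ 1.27 -0.01  4.66]
turn units 0.02
shift cm after turn [1.28 0.   4.66]
```

View pics/a4.png

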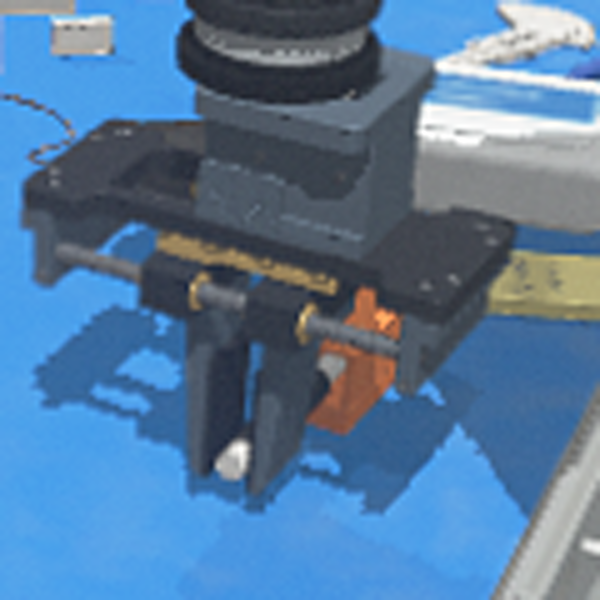

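>>> {"name": "jog_arm", "arguments": {"plan": [0,0,0,0,0,0,-0.8,0,0,0,-1.1,0,0,0,-1.2,0,0,0,-1.2,0,0,0,-1.2,0,0,0,-1,0,0,0,0,0,0,0,0,0], "newtons": 40}}

```text
time_s: 5.43
ee_pos: [463.2, -133.6, 42.0]
ee_rot: [32.6, 90.0, -63.3]
force: [0.4, 0.1, -2.5]
gripper_width: 16.1
```

```bash
python3 - <<'E'
from h import *
go([451,-243,29],-6)
s=env.grab_frame('side')[:,:,::-1]
crop(s,'a5.png',330,150,120,120,5)
E
```

```text
t 5.43 pos [ 463.2 -133.6   42. ] F [ 0.4  0.1 -2.5] w 16.1
jaw heading -5.91 tool y [ 0.995 -0.103  0.   ] z [-0.103 -0.995  0.   ]
shift cm in present tool axes [ 1.31 -0.09 11.01]
turn units 0.02
shift cm after turn [ 1.3  -0.07 11.01]
```

View pics/a5.png

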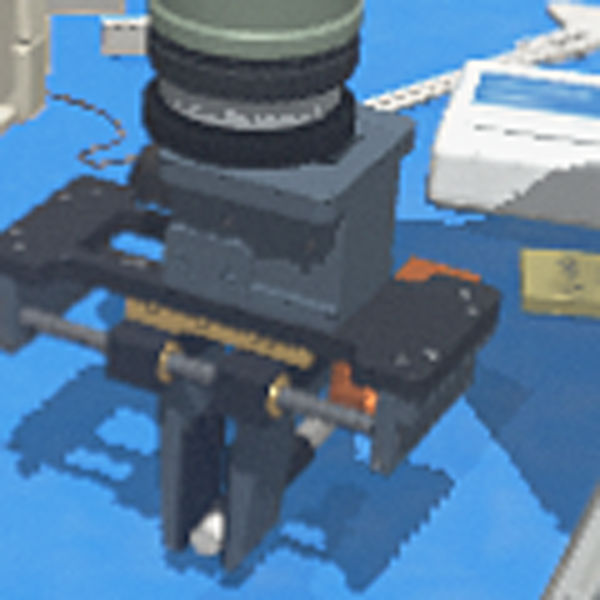

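The gauge is clear of the sleeve and held level. The opening of 16.1 mm means it has rolled flat against the pads. I'll lower it to the mat.

>>> {"name": "jog_arm", "arguments": {"plan": [0.5,0,0,0,0.5,0,0,0,0.2,0,0,0,0,0,0,0]}}

```text
time_s: 5.82
ee_pos: [462.4, -134.5, 29.1]
ee_rot: [-98.1, 89.9, 165.8]
force: [0.4, 0.1, -1.6]
gripper_width: 16.2
```

>>> {"name": "jog_arm", "arguments": {"plan": [0.1,0,0,0,0,0,0,0,0.1,0,0,0,0,0,0,0], "newtons": 12}}

```text
time_s: 6.15
ee_pos: [463.1, -134.4, 27.9]
ee_rot: [56.5, 90.0, -39.5]
force: [0.2, 0.0, -1.5]
gripper_width: 17.2
```

```bash
python3 - <<'E'
from h import *
go([451,-243,29],-6)
s=env.grab_frame('side')[:,:,::-1]
crop(s,'a6.png',330,150,120,120,5)
E
```

```text
t 6.15 pos [ 463.1 -134.4   27.9] F [ 0.2  0.  -1.5] w 17.2
jaw heading -6.02 tool y [ 0.994 -0.105  0.   ] z [-0.105 -0.994  0.   ]
shift cm in present tool axes [-0.11 -0.06 10.93]
turn units -0.0
shift cm after turn [-0.11 -0.07 10.93]
```

View pics/a6.png

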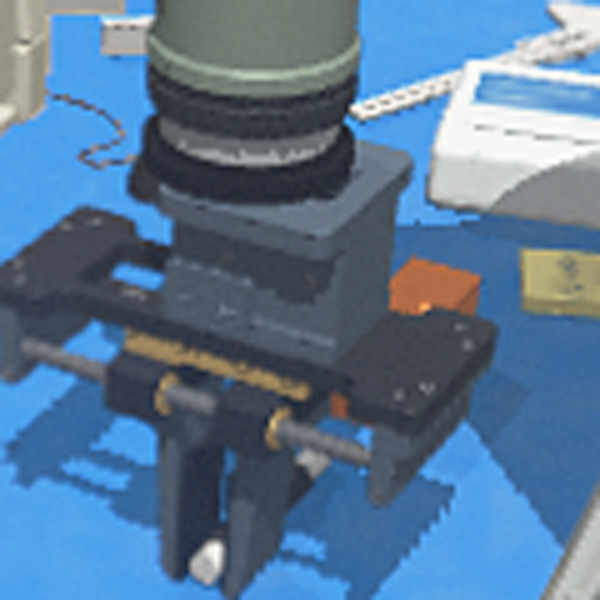

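The opening changes with grip force (12 N gives 17.2 mm, 40 N gives 16.1 mm), so the pads are soft. The gauge is probably still gripped across its corners with a flat down. It has about 2 mm left to go.

>>> {"name": "jog_arm", "arguments": {"plan": [0.1,0,0,0,0.1,0,0,0,0,0,0,0]}}

```text
time_s: 6.45
ee_pos: [463.2, -134.3, 26.2]
ee_rot: [79.5, 90.0, -16.5]
force: [0.1, 0.1, 1.3]
gripper_width: 17.2
```

>>> {"name": "jog_arm", "arguments": {"plan": [0,0,0,0,0,0,0,0,0,0,0,0,-0.1,0,0,0], "claw": 4.5}}

```text
time_s: 6.78
ee_pos: [463.0, -134.3, 26.9]
ee_rot: [-71.1, 90.0, -167.1]
force: [-0.2, 0.4, 0.4]
gripper_width: 40.5
```

>>> {"name": "jog_arm", "arguments": {"plan": [-2,0,0,0,-3,0,0,0,-4,0,0,0,-4,0,-4,0,-1,0,-4,0,0,0,-4,0,0,0,0,0,0,0,0,0]}}

```text
time_s: 7.45
ee_pos: [474.5, -23.9, 156.7]
ee_rot: [58.0, 90.0, -37.8]
force: [0.0, 0.2, -0.1]
gripper_width: 45.1
```

```bash
python3 - <<'E'
from h import *
go([451,-243,29],-6)
s=env.grab_frame('side')[:,:,::-1];t=env.grab_frame('top')[:,:,::-1]
cv2.imwrite('pics/s7.png',s);cv2.imwrite('pics/t7.png',t)
crop(s,'a7.png',340,180,100,80,7);crop(t,'b7.png',320,260,120,80,6)
E
```

```text
t 7.45 pos [474.5 -23.9 156.7] F [ 0.   0.2 -0.1] w 45.1
jaw heading -5.77 tool y [ 0.995 -0.101  0.001] z [-0.101 -0.995  0.   ]
shift cm in present tool axes [12.78 -0.14 22.03]
turn units 0.04
shift cm after turn [12.77 -0.05 22.04]
```

View pics/a7.png

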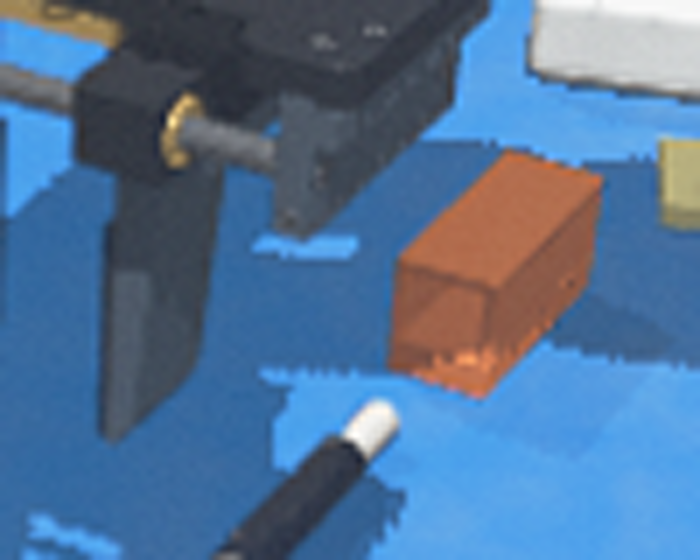

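View pics/b7.png

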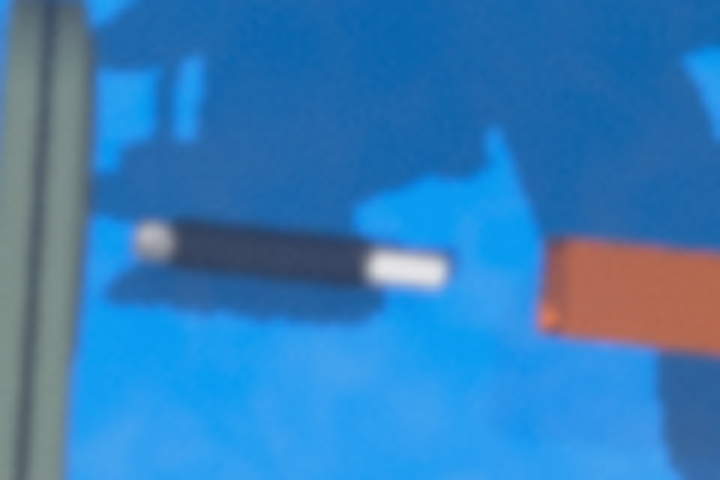

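The gauge lies on the mat, short end at about (342,300) and long end at about (395,305) in the top view.

```bash
python3 - <<'E'
from h import *
f=lambda X,Y:plane('top',320+(X+.5)/6-.5,260+(Y+.5)/6-.5,8)
a,b,c,d=f(135,242),f(450,270),f(172,246),f(366,266)
print(a,b,c,d,np.linalg.norm(a-b)); v=(a-b)[:2];v/=np.linalg.norm(v);h=np.degrees(np.arctan2(v[1],v[0]))
print('heading',h); mid=(a+b)[:2]/2; hc=mid+7*v; hc2=(c+d)[:2]/2; print(mid,hc,hc2)
go([*hc,90],h-90)
E
```

```text
[ 463.41362575 -120.8168579     8.        ] [ 453.96514688 -231.45376111    8.        ] [ 462.06188282 -133.78978973    8.        ] [ 455.2879092  -201.89423546    8.        ] 111.03962402966074
heading 85.11873903404731
[ 458.68938632 -176.13530951] [ 459.28502371 -169.16069726] [ 458.67489601 -167.8420126 ]
t 7.55 pos [474.2 -25.8 156.1] F [-0.3 -1.2 -0.4] w 45.1
jaw heading -5.98 tool y [ 0.995 -0.104 -0.001] z [-0.104 -0.995  0.001]
shift cm in present tool axes [ 6.62  0.02 14.41]
turn units -0.18
shift cm after turn [ 6.61 -0.27 14.41]
```

>>> {"name": "jog_arm", "arguments": {"plan": [1,0,3.5,-0.1,2,0,3.7,0,2,-0.1,3.7,0,1.7,-0.1,3.4,0,2,0,0,0,2,0,0,0,1.6,0,0,0,0.5,0,0,0,0,0,0,0], "claw": 4.5}}

```text
time_s: 8.3
ee_pos: [457.3, -167.7, 27.4]
ee_rot: [-103.0, 89.8, 161.5]
force: [-0.3, -0.6, 0.6]
gripper_width: 45.0
```

```bash
python3 - <<'E'
from h import *
go([459.4,-168.5,27],-5.5)
s=env.grab_frame('side')[:,:,::-1]
crop(s,'a8.png',320,150,120,120,5)
E
```

```text
t 8.3 pos [ 457.3 -167.7   27.4] F [-0.3 -0.6  0.6] w 45.0
jaw heading -5.54 tool y [ 0.995 -0.097 -0.004] z [-0.097 -0.995 -0.001]
shift cm in present tool axes [0.04 0.22 0.06]
turn units -0.01
shift cm after turn [0.04 0.22 0.06]
```

View pics/a8.png

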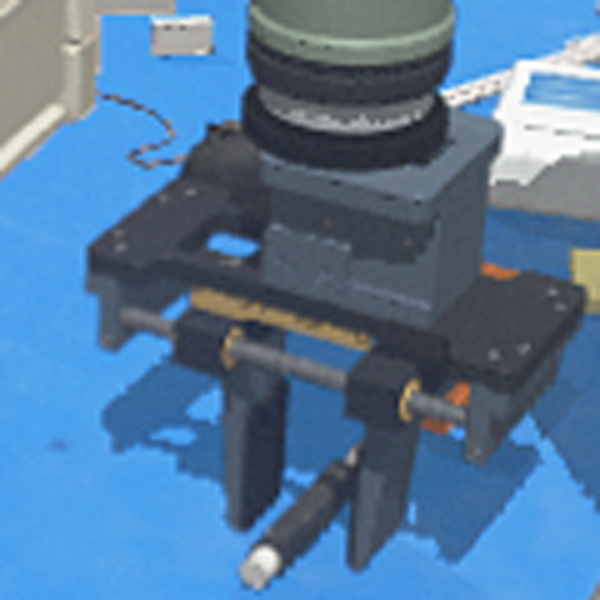

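>>> {"name": "jog_arm", "arguments": {"plan": [0,0.2,0,0,0,0,0,0]}}

```text
time_s: 8.52
ee_pos: [461.9, -167.7, 29.9]
ee_rot: [73.2, 89.8, -22.3]
force: [-0.1, 0.3, 0.4]
gripper_width: 45.1
```

>>> {"name": "jog_arm", "arguments": {"plan": [0,0,0,0,0,0,0,0,0,0,0,0,0,0,0,0], "claw": 0, "newtons": 18}}

```text
time_s: 8.85
ee_pos: [460.9, -167.0, 29.1]
ee_rot: [65.4, 90.0, -29.9]
force: [-1.0, 0.1, 0.1]
gripper_width: 21.5
```

>>> {"name": "jog_arm", "arguments": {"plan": [-0.5,0,0,0,-1.5,0,0,0,-3,0,0,0,-3,0,0,0,-2,0,0,0,0,0,0,0]}}

```text
time_s: 9.35
ee_pos: [463.2, -168.0, 133.1]
ee_rot: [73.9, 89.5, -21.5]
force: [1.2, -1.2, -2.0]
gripper_width: 16.9
```

```bash
python3 - <<'E'
from h import *
o=np.array([1,1.7])
def P(n,x0,y0,k,X,Y,z):
    oo=o if n=='side' else o*0
    return plane(n,x0+(X+.5)/k-.5-oo[0],y0+(Y+.5)/k-.5-oo[1],z)
h=np.radians(100.4);a=np.array([np.cos(h),np.sin(h)])
for q in ((42,455),(412,158),(247,500)): print(P('side',240,255,5,*q,12).round(1))
st=(P('side',240,255,5,222,345,42)+P('side',240,255,5,135,325,42))[:2]/2; print('side stop->O',st-43*a)
lp=(P('side',240,255,5,203,163,54)+P('side',240,255,5,292,180,54))[:2]/2; print('side lip->O',lp+29*a)
O=np.array([533.3,89.7])
c=O-141*a; go([*c,130],10.4)
s=env.grab_frame('side')[:,:,::-1];t=env.grab_frame('top')[:,:,::-1]
crop(s,'a9.png',320,130,120,120,5)
E
```

```text
[553.8 172.1  12. ]
[518.2 -14.6  12. ]
[486.2 159.1  12. ]
side stop->O [533.50924727  89.61881652]
side lip->O [534.74697966  92.09434131]
t 9.35 pos [ 463.2 -168.   133.1] F [ 1.2 -1.2 -2. ] w 16.9
jaw heading -5.41 tool y [ 0.996 -0.094  0.009] z [-0.094 -0.996  0.003]
shift cm in present tool axes [  0.35   8.39 -12.75]
turn units -2.63
shift cm after turn [ 0.31 11.55 -9.98]
```

View pics/a9.png

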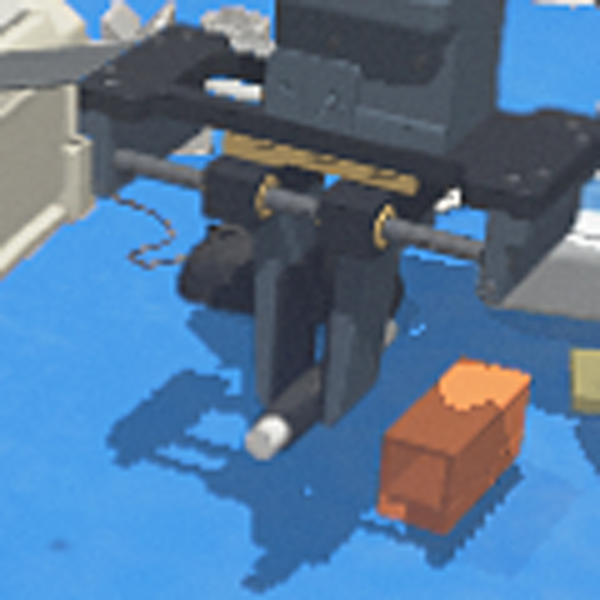

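```bash
python3 - <<'E'
from h import *
st=env.state();p=st['ee_pos'];R=R_of(st['ee_rot'])
for d in(16,19,22,25):
    q=p+R@[d,0,-47]; print(d,((proj('side',q)+[1,1.7]-[320,130]+.5)*5).round(0))
print('finger tips',[((proj('side',p+R@[25,y,z])+[1,1.7]-[320,130]+.5)*5).round(0).tolist() for y in(-8.5,8.5) for z in(-16,16)])
E
```

```text
16 [270. 447.]
19 [270. 454.]
22 [269. 461.]
25 [269. 468.]
finger tips [[327.0, 439.0], [364.0, 403.0], [287.0, 427.0], [324.0, 392.0]]
```

>>> {"name": "jog_arm", "arguments": {"plan": [0,0,0,-0.9,0,0,0,-0.9,0,0,0,-0.85,0,2.3,-2.0,0,0,2.3,-2.0,0,0,2.3,-2.0,0,0,2.3,-2.0,0,0,2.3,-2.0,0,0,0,0,0,0,0,0,0,0,0,0,0]}}

```text
time_s: 10.37
ee_pos: [554.1, -47.9, 127.1]
ee_rot: [-99.3, 89.8, -178.7]
force: [-0.6, -0.0, -1.6]
gripper_width: 17.0
```

```bash
cat >> h.py <<'E'
def pred(n,x0,y0,k,off=(0,0)):
    st=env.state();p=st['ee_pos'];R=R_of(st['ee_rot']);w=st['gripper_width']/2
    f=lambda q:((proj(n,p+R@np.array(q,float))+np.array(off)-[x0,y0]+.5)*k).round(0).tolist()
    print('inner tip front',f([25,w,-16]),f([25,-w,-16]),'short end d=16,22,28',f([16,0,-47]),f([22,0,-47]),f([28,0,-47]))
E
python3 - <<'E'
from h import *
O=np.array([533.3,89.7]);h=np.radians(100.4);a=np.array([np.cos(h),np.sin(h)])
c=O-141*a; go([*c,80],10.4)
s=env.grab_frame('side')[:,:,::-1];cv2.imwrite('pics/s10.png',s)
crop(s,'a10.png',250,140,150,150,4);pred('side',250,140,4)
t=env.grab_frame('top')[:,:,::-1];crop(t,'b10.png',220,180,150,120,5);pred('top',220,180,5)
E
```

```text
t 10.37 pos [554.1 -47.9 127.1] F [-0.6 -0.  -1.6] w 17.0
jaw heading 10.52 tool y [ 0.983  0.183 -0.004] z [ 0.183 -0.983 -0.001]
shift cm in present tool axes [4.7  0.46 0.2 ]
turn units 0.02
shift cm after turn [4.71 0.44 0.19]
inner tip front [219.0, 375.0] [255.0, 380.0] short end d=16,22,28 [214.0, 397.0] [215.0, 408.0] [215.0, 420.0]
inner tip front [395.0, 350.0] [403.0, 394.0] short end d=16,22,28 [318.0, 384.0] [319.0, 385.0] [320.0, 387.0]
```

View pics/a10.png

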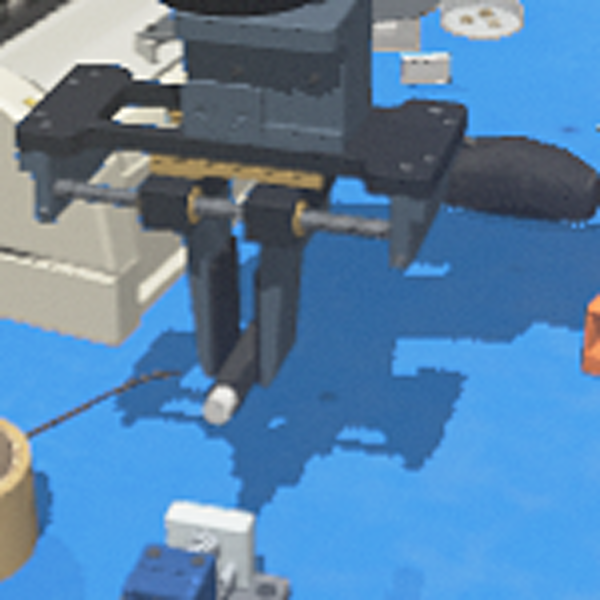

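View pics/b10.png

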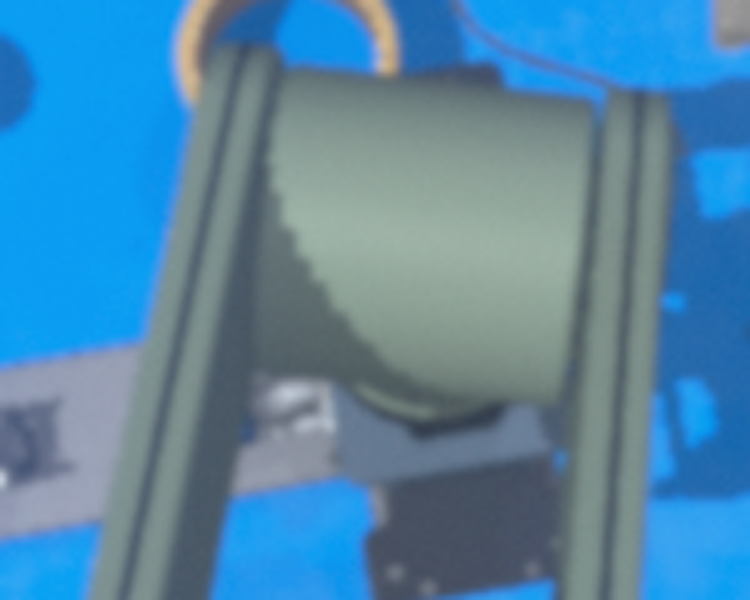

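The side-view prediction matches the fingertips to about 0.5 px. The gauge axis is about 19 mm below the TCP and level. I'll lower it beside the spring housing with the short end over the housing top, then pivot the gauge in the grip.

>>> {"name": "jog_arm", "arguments": {"plan": [1.5,0.25,0,0,1.5,0.2,0,0,1.5,0,0,0,0.4,0,0,0,0,0,0,0,0,0,0,0]}}

```text
time_s: 10.97
ee_pos: [559.9, -47.6, 80.1]
ee_rot: [19.7, 90.0, -59.8]
force: [-1.0, 0.5, -1.8]
gripper_width: 17.1
```

```bash
python3 - <<'E'
from h import *
O=np.array([533.3,89.7]);h=np.radians(100.4);a=np.array([np.cos(h),np.sin(h)])
c=O-141*a; go([*c,72],10.4)
s=env.grab_frame('side')[:,:,::-1]
crop(s,'a11.png',260,190,100,100,6);pred('side',260,190,6)
E
```

```text
t 10.97 pos [559.9 -47.6  80.1] F [-1.   0.5 -1.8] w 17.1
jaw heading 10.43 tool y [0.983 0.181 0.   ] z [ 0.181 -0.983  0.   ]
shift cm in present tool axes [ 0.81 -0.14  0.11]
turn units 0.01
shift cm after turn [ 0.81 -0.14  0.11]
inner tip front [253.0, 387.0] [306.0, 396.0] short end d=16,22,28 [246.0, 424.0] [247.0, 441.0] [248.0, 457.0]
```

View pics/a11.png

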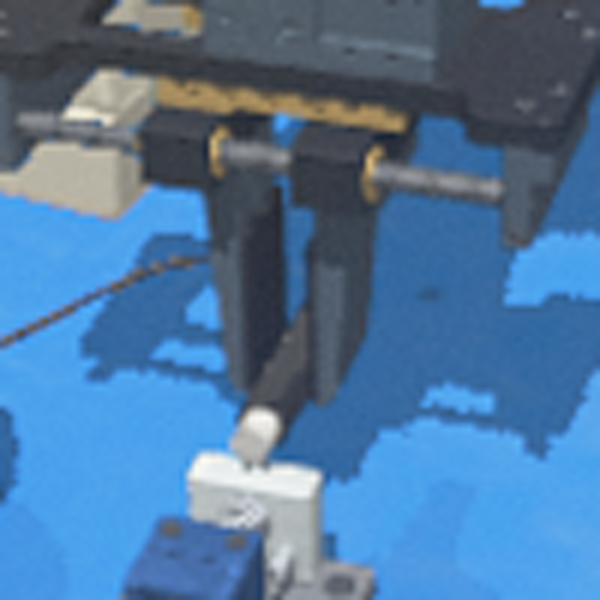

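>>> {"name": "jog_arm", "arguments": {"plan": [0.5,0,0,0,0.3,0,0,0,0.2,0,0,0,0.2,0,0,0,0.2,0,0,0,0,0,0,0,0,0,0,0]}}

```text
time_s: 11.6
ee_pos: [561.0, -47.3, 66.1]
ee_rot: [66.3, 89.9, -13.2]
force: [3.1, -1.8, 3.5]
gripper_width: 17.0
```

```bash
python3 - <<'E'
from h import *
O=np.array([533.3,89.7]);h=np.radians(100.4);a=np.array([np.cos(h),np.sin(h)])
c=O-141*a; go([*c,72],10.4)
s=env.grab_frame('side')[:,:,::-1]
crop(s,'a12.png',260,190,100,100,6);pred('side',260,190,6)
E
```

```text
t 11.6 pos [561.  -47.3  66.1] F [ 3.1 -1.8  3.5] w 17.0
jaw heading 10.48 tool y [0.983 0.182 0.002] z [ 0.182 -0.983  0.001]
shift cm in present tool axes [-0.59 -0.25  0.13]
turn units 0.01
shift cm after turn [-0.59 -0.25  0.13]
inner tip front [253.0, 425.0] [305.0, 434.0] short end d=16,22,28 [246.0, 464.0] [246.0, 480.0] [247.0, 496.0]
```

View pics/a12.png

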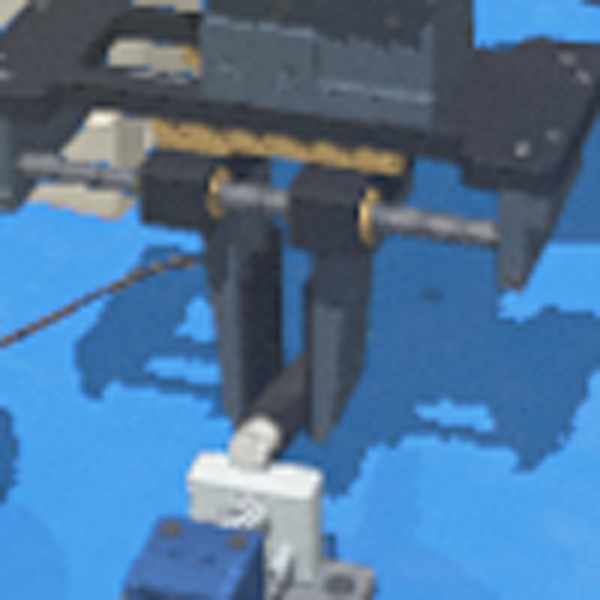

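```bash
python3 - <<'E'
from h import *
O=np.array([533.3,89.7,0]);h=np.radians(100.4);Y=np.array([np.cos(h),np.sin(h),0]);X=np.array([Y[1],-Y[0],0])
f=lambda x,y,z:((proj('side',O+X*x+Y*y+[0,0,z])-[260,190]+.5)*6).round(0)
for x in(-20,20):
  for y in(-90,-104): print('housing',x,y,f(x,y,47))
for x in(-15,15): print('lip',f(x,-29,54))
for z in (53,57,61):print('tip',z,f(2,-93,z))
E
```

```text
housing -20 -90 [315. 490.]
housing -20 -104 [329. 463.]
housing 20 -90 [188. 467.]
housing 20 -104 [204. 441.]
lip [231. 592.]
lip [130. 573.]
tip 53 [247. 455.]
tip 57 [247. 445.]
tip 61 [246. 434.]
```

The short end appears to be resting near the housing edge. To measure the tilt properly I'll lift and turn the gauge broadside to the side camera.

>>> {"name": "jog_arm", "arguments": {"plan": [-1,0,0,0,-3,0,0,0,-3,0,0,1.1,0,0,0,1.15,0,0,0,1.15,0,0,0,1.15,0,0,0,1.15,0,0,0,1.15,0,0,0,1.15,0,0,0,1.15,0,0,0,0,0,0,0,0]}}

```text
time_s: 12.65
ee_pos: [558.7, -46.5, 135.3]
ee_rot: [-57.7, 89.8, 168.1]
force: [0.3, -0.6, -1.7]
gripper_width: 16.8
```

```bash
python3 - <<'E'
from h import *
go([560,-47,130],-40)
s=env.grab_frame('side')[:,:,::-1];cv2.imwrite('pics/s13.png',s)
crop(s,'a13.png',240,150,120,100,6);pred('side',240,150,6)
st=env.state();p=st['ee_pos'];R=R_of(st['ee_rot'])
for d in(16,22): print(d,[((proj('side',p+R@[d,0,z])-[240,150]+.5)*6).round(0) for z in(-47,-35,35,61)])
E
```

```text
t 12.65 pos [558.7 -46.5 135.3] F [ 0.3 -0.6 -1.7] w 16.8
jaw heading -44.22 tool y [ 0.717 -0.697 -0.003] z [-0.697 -0.717  0.002]
shift cm in present tool axes [ 0.53  0.13 -0.05]
turn units -0.7
shift cm after turn [ 0.53  0.13 -0.04]
inner tip front [355.0, 451.0] [371.0, 479.0] short end d=16,22,28 [261.0, 457.0] [262.0, 474.0] [263.0, 492.0]
16 [array([261., 457.]), array([300., 450.]), array([524., 410.]), array([605., 395.])]
22 [array([262., 474.]), array([301., 467.]), array([524., 427.]), array([605., 412.])]
```

View pics/a13.png

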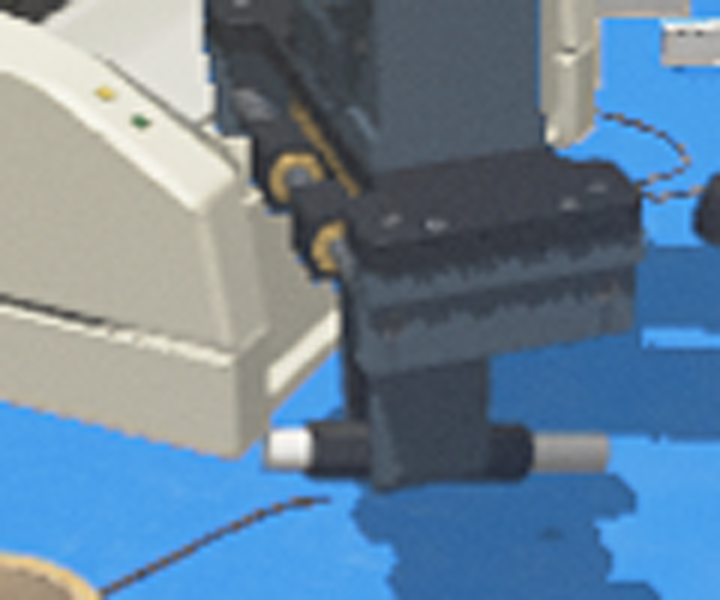

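Broadside, the short end is at (268,449) and the long end at (606,452), where a level gauge would show 62 px of slope. That gives a tilt of about 12°, long end down. The axis is about 22 mm below the TCP, and the grip is within 1 mm of the handle's middle. I'll firm up the grip, turn back and go above the cradle.

>>> {"name": "jog_arm", "arguments": {"plan": [0,0,0,-1.15,0,0,0,-1.15,0,0,0,-1.15,0,0,0,-1.15,0,0,0,-1.15,0,0,0,-1.15,0,0,0,-1.15,0,0,0,-1.05,0,0,0,0], "newtons": 35}}

```text
time_s: 13.45
ee_pos: [559.5, -46.8, 135.6]
ee_rot: [-110.0, 89.9, 170.4]
force: [-0.0, 0.4, -1.6]
gripper_width: 16.6
```

>>> {"name": "jog_arm", "arguments": {"plan": [0,0,-2,0,0,0,-3.5,0,0,0,-3.5,0,0,0,-3.5,0,0,0,-3.3,0,0,0,-2,0,0,0,0,0,0,0,0,0,0,0,0,0]}}

```text
time_s: 14.2
ee_pos: [528.4, 127.7, 135.7]
ee_rot: [-41.4, 90.0, -121.2]
force: [-0.3, -0.1, -1.7]
gripper_width: 16.7
```

```bash
cat >> h.py <<'E'
O=np.array([533.3,89.7,0]);_h=np.radians(100.4);Yc=np.array([np.cos(_h),np.sin(_h),0]);Xc=np.array([Yc[1],-Yc[0],0])
def cr():
    st=env.state();d=st['ee_pos']-O;print('cradle xyz of TCP',round(d@Xc,1),round(d@Yc,1),round(d[2],1),'Fcradle',(st['force']@np.stack([Xc,Yc,[0,0,1]]).T).round(1),'w',round(st['gripper_width'],1),'t',round(st['time_s'],2))
E
python3 - <<'E'
from h import *
go(O+Yc*40+[0,0,75],10.4);cr()
s=env.grab_frame('side')[:,:,::-1];cv2.imwrite('pics/s14.png',s);cr()
crop(s,'a14.png',230,220,130,140,4);pred('side',230,220,4)
st=env.state();p=st['ee_pos'];R=R_of(st['ee_rot'])
print('long end',((proj('side',p+R@[22+12.7,0,59.7])-[230,220]+.5)*4).round(0),'short',((proj('side',p+R@[22-9.8,0,-46])-[230,220]+.5)*4).round(0))
E
```

```text
t 14.2 pos [528.4 127.7 135.7] F [-0.3 -0.1 -1.7] w 16.7
jaw heading 10.16 tool y [ 0.984  0.176 -0.001] z [ 0.176 -0.984  0.001]
shift cm in present tool axes [ 6.07 -0.21 -0.18]
turn units -0.04
shift cm after turn [ 6.07 -0.21 -0.17]
cradle xyz of TCP 2.1 38.3 135.7 Fcradle [-0.3 -0.  -1.7] w 16.7 t 14.2
cradle xyz of TCP 2.1 37.9 135.7 Fcradle [-0.   0.1 -1.7] w 16.5 t 14.25
inner tip front [130.0, 278.0] [172.0, 286.0] short end d=16,22,28 [116.0, 316.0] [117.0, 329.0] [118.0, 341.0]
long end [224. 187.] short [116. 306.]
```

View pics/a14.png

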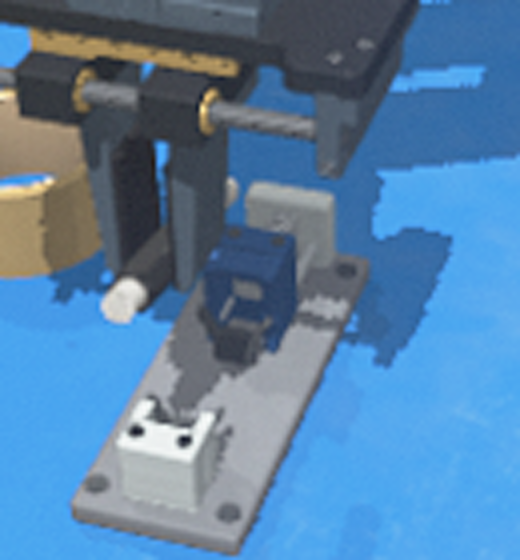

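```bash
python3 - <<'E'
from h import *
f=lambda x,y,z:((proj('side',O+Xc*x+Yc*y+[0,0,z])-[230,220]+.5)*4).round(0)
for n,q in dict(chkL=(15,43,42),chkR=(-15,43,42),lipL=(15,-29,54),lipR=(-15,-29,54),baseFL=(36,78,12),baseFR=(-36,78,12),baseBR=(-36,-106,12),hL=(20,-90,47),hR=(-20,-90,47)).items(): print(n,f(*q))
s=cv2.imread('pics/s14.png');crop(s,'a15.png',255,275,90,85,8)
E
```

```text
chkL [144. 395.]
chkR [215. 409.]
lipL [207. 262.]
lipR [274. 275.]
baseFL [ 67. 498.]
baseFR [238. 537.]
baseBR [375. 253.]
hL [245. 192.]
hR [330. 206.]
```

View pics/a15.png

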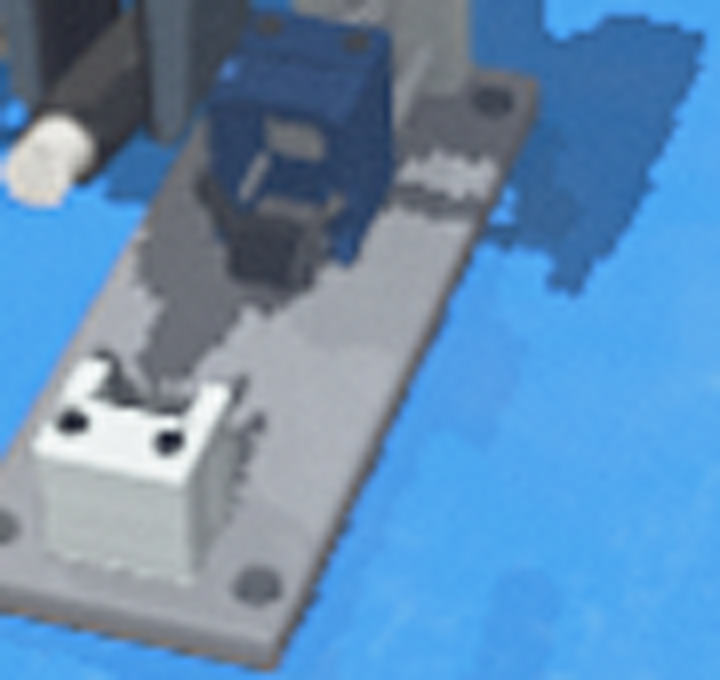

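The gauge is tilted correctly above the cradle. In the side view the lip front is at about (281,287) and (298,291), and the cradle sits about 1.5–2 mm in +x and 2 mm in +y of my estimate. I'll go down to just above tuck height and look.

>>> {"name": "jog_arm", "arguments": {"plan": [1.5,0,-0.3,0,2,0,0,0,1.5,0,0,0,0.7,0,0,0,0,0,0,0,0,0,0,0]}}

```text
time_s: 14.75
ee_pos: [528.4, 130.4, 78.9]
ee_rot: [-27.7, 90.0, -107.6]
force: [-0.5, 0.2, -0.5]
gripper_width: 16.2
```

```bash
python3 - <<'E'
from h import *
cr();go(O+Yc*41+Xc*1.5+[0,0,75],10.4)
s=env.grab_frame('side')[:,:,::-1];cv2.imwrite('pics/s16.png',s);cr()
crop(s,'a16.png',240,250,100,100,7);pred('side',240,250,7)
st=env.state();p=st['ee_pos'];R=R_of(st['ee_rot'])
print('long end',((proj('side',p+R@[22+12.7,0,59.7])-[240,250]+.5)*7).round(0),'short',((proj('side',p+R@[22-9.8,0,-46])-[240,250]+.5)*7).round(0))
E
```

```text
cradle xyz of TCP 2.5 40.9 78.9 Fcradle [-0.5  0.3 -0.5] w 16.2 t 14.75
t 14.75 pos [528.4 130.4  78.9] F [-0.5  0.2 -0.5] w 16.2
jaw heading 10.11 tool y [ 0.984  0.176 -0.   ] z [ 0.176 -0.984  0.   ]
shift cm in present tool axes [ 0.39 -0.1  -0.  ]
turn units -0.05
shift cm after turn [ 0.39 -0.1  -0.01]
cradle xyz of TCP 3.0 41.1 79.5 Fcradle [-0.3 -0.2 -1.7] w 16.6 t 14.8
inner tip front [169.0, 483.0] [239.0, 498.0] short end d=16,22,28 [145.0, 555.0] [147.0, 576.0] [150.0, 596.0]
long end [326. 314.] short [146. 539.]
```

View pics/a16.png

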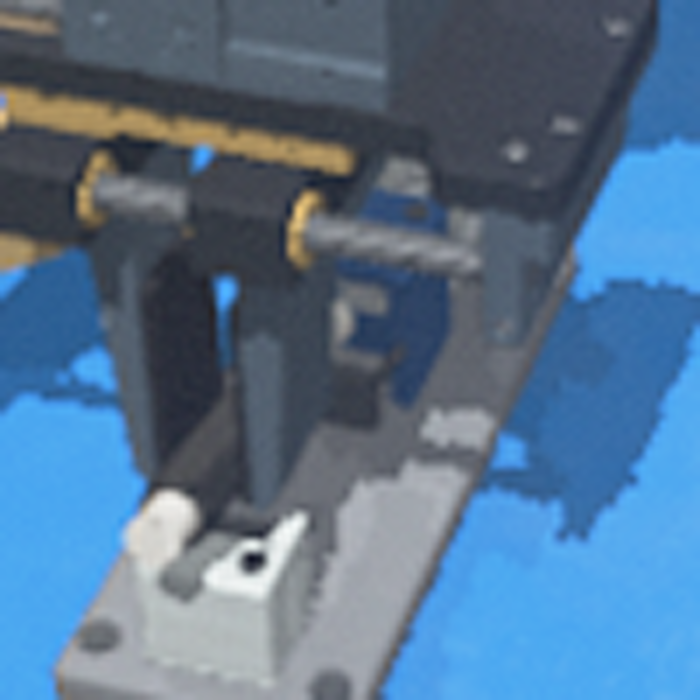

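```bash
python3 - <<'E'
from h import *
def c(P): d=P-O; return round(d@Xc,1),round(d@Yc,1),round(d[2],1)
f=lambda X,Y,z:plane('side',240+(X+.5)/7-.5,250+(Y+.5)/7-.5,z)
g=lambda X,Y,z:plane('side',255+(X+.5)/8-.5,275+(Y+.5)/8-.5,z)
for z in(65,67,69): print('short end',c(f(152,530,z)))
print('cheekL',c(g(78,358,42)),'cheekR',c(g(232,378,42)),'expect ±15,43')
print('holes',c(g(72,422,42)),c(g(170,440,42)))
print('lipL',c(g(212,98,54)),'lipR',c(g(342,125,54)),'expect y -29')
print('lip holes',c(g(268,25,54)),c(g(355,40,54)))
print('back stop top',c(g(38,445,42)),c(g(188,475,42)))
E
```

```text
short end (np.float64(3.9), np.float64(82.2), np.float64(65.0))
short end (np.float64(2.9), np.float64(84.1), np.float64(67.0))
short end (np.float64(1.9), np.float64(86.0), np.float64(69.0))
cheekL (np.float64(15.8), np.float64(46.1), np.float64(42.0)) cheekR (np.float64(-15.5), np.float64(42.8), np.float64(42.0)) expect ±15,43
holes (np.float64(10.0), np.float64(63.4), np.float64(42.0)) (np.float64(-10.1), np.float64(62.6), np.float64(42.0))
lipL (np.float64(13.5), np.float64(-24.6), np.float64(54.0)) lipR (np.float64(-15.7), np.float64(-23.8), np.float64(54.0)) expect y -29
lip holes (np.float64(10.8), np.float64(-51.5), np.float64(54.0)) (np.float64(-8.9), np.float64(-51.8), np.float64(54.0))
back stop top (np.float64(13.8), np.float64(71.2), np.float64(42.0)) (np.float64(-16.9), np.float64(70.5), np.float64(42.0))
```

Both checks put the gauge about 2.5 mm too far in +x. I'll correct that, lower, and slide the long end in under the lip along the gauge's own axis.

>>> {"name": "jog_arm", "arguments": {"plan": [0.2,-0.23,0,-0.05,0.2,0,0,0,0.05,0,0.3,0,0.1,0,0.4,0,0.1,0,0.4,0,0.05,0,0.3,0,0,0,0,0,0,0,0,0]}}

```text
time_s: 15.47
ee_pos: [528.4, 116.7, 71.8]
ee_rot: [69.1, 90.0, -10.5]
force: [0.2, -0.1, -1.7]
gripper_width: 16.4
```

```bash
python3 - <<'E'
from h import *
cr();go(O+Yc*25+[0,0,75],10.4)
s=env.grab_frame('side')[:,:,::-1];cv2.imwrite('pics/s17.png',s);cr()
crop(s,'a17.png',240,250,100,100,7)
E
```

```text
cradle xyz of TCP 0.1 27.4 71.8 Fcradle [ 0.2 -0.1 -1.7] w 16.4 t 15.47
t 15.47 pos [528.4 116.7  71.8] F [ 0.2 -0.1 -1.7] w 16.4
jaw heading 10.45 tool y [0.983 0.181 0.   ] z [ 0.181 -0.983  0.   ]
shift cm in present tool axes [-0.32 -0.01  0.24]
turn units 0.01
shift cm after turn [-0.32 -0.01  0.24]
cradle xyz of TCP 0.1 27.6 71.8 Fcradle [ 0.6 -0.2 -1.5] w 16.4 t 15.52
```

View pics/a17.png

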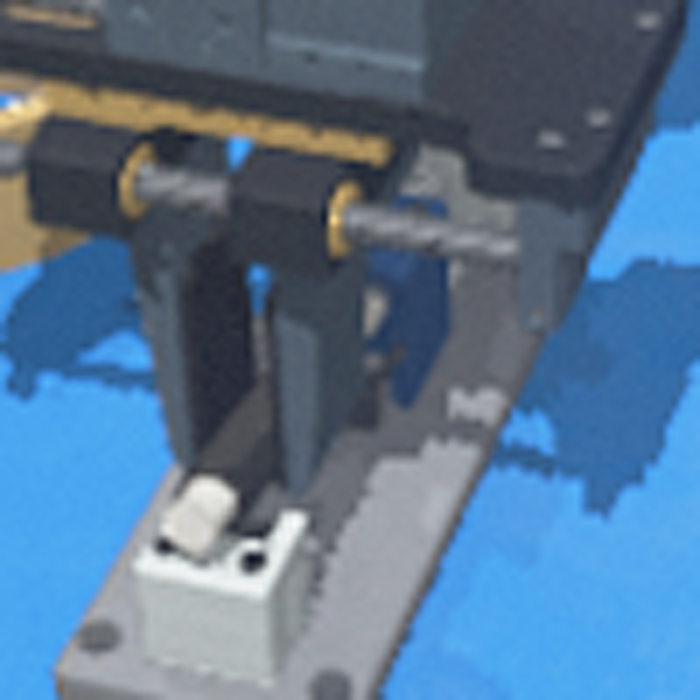

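No contact so far, and the gauge is centred over the stop. I'll keep going until it touches the carriage.

>>> {"name": "jog_arm", "arguments": {"plan": [0.1,0,0.3,0,0.05,0,0.3,0,0.05,0,0.3,0,0,0,0.2,0,0,0,0,0,0,0,0,0], "newtons": 40}}

```text
time_s: 16.02
ee_pos: [530.2, 106.8, 69.8]
ee_rot: [177.1, 89.9, 97.5]
force: [-1.0, 5.3, -1.0]
gripper_width: 16.4
```

```bash
python3 - <<'E'
from h import *
cr()
s=env.grab_frame('side')[:,:,::-1];cv2.imwrite('pics/s18.png',s);cr()
crop(s,'a18.png',240,250,100,100,7)
E
```

```text
cradle xyz of TCP 0.1 17.4 69.8 Fcradle [-0.1  5.4 -1. ] w 16.4 t 16.02
cradle xyz of TCP 0.1 17.4 69.8 Fcradle [ 0.   5.1 -1.5] w 17.0 t 16.07
```

View pics/a18.png

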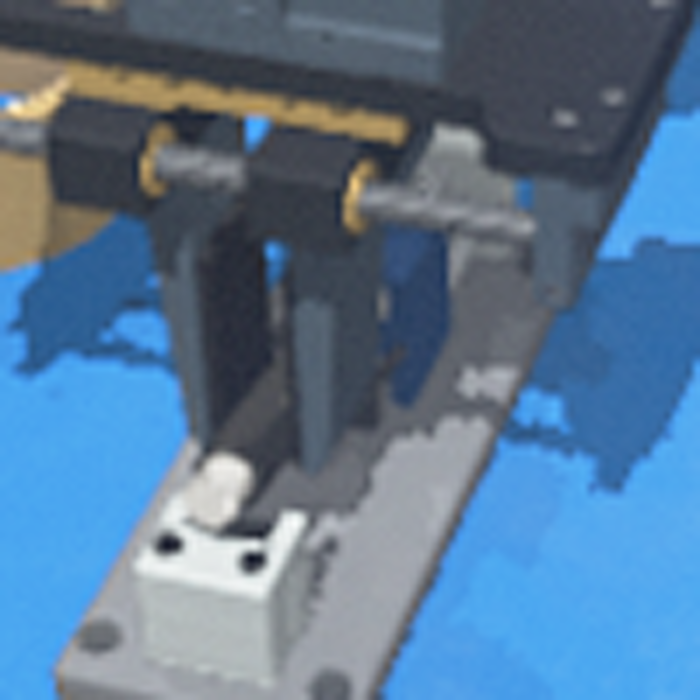

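First contact is at 5 N with the TCP at cradle y = 17.4, which puts the long end at about -43.5 and matches the jaw face at -44. I'll press back about 13.5 mm in stages.

>>> {"name": "jog_arm", "arguments": {"plan": [0,0,0.2,0,0,0,0.2,0,0,0,0.2,0,0,0,0.1,0,0,0,0,0]}}

```text
time_s: 16.48
ee_pos: [531.4, 100.6, 69.9]
ee_rot: [176.3, 89.9, 96.7]
force: [-0.9, 7.4, -1.4]
gripper_width: 16.5
```

```bash
python3 - <<'E'
from h import *
cr()
s=env.grab_frame('side')[:,:,::-1];cv2.imwrite('pics/s19.png',s);cr()
crop(s,'a19.png',240,250,100,100,7)
E
```

```text
cradle xyz of TCP 0.1 11.1 69.9 Fcradle [ 0.5  7.4 -1.4] w 16.5 t 16.48
cradle xyz of TCP 0.1 11.1 69.9 Fcradle [-0.5  8.7 -1.1] w 16.2 t 16.53
```

View pics/a19.png

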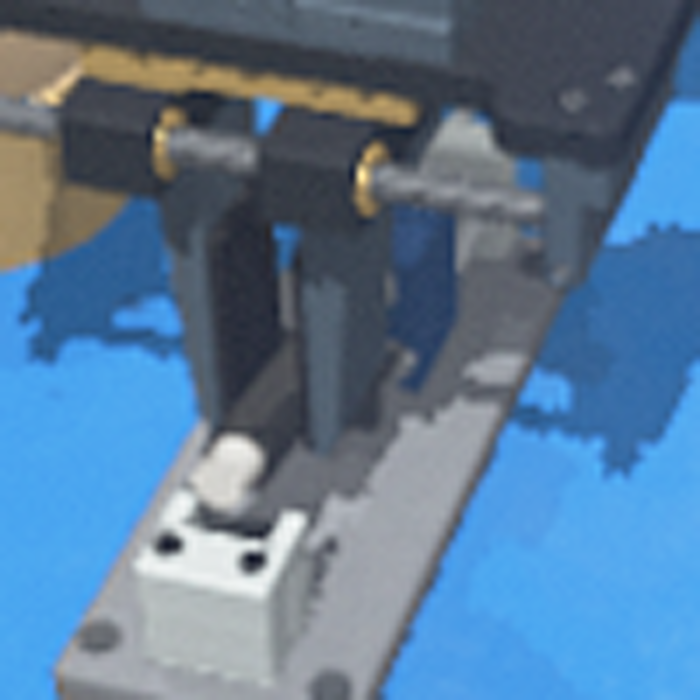

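>>> {"name": "jog_arm", "arguments": {"plan": [0,0,0.2,0,0,0,0.2,0,0,0,0.2,0,0,0,0.15,0,0,0,0,0,0,0,0,0]}}

```text
time_s: 17.03
ee_pos: [532.7, 93.9, 69.9]
ee_rot: [175.6, 89.8, 96.0]
force: [-1.2, 9.7, -0.0]
gripper_width: 16.3
```

```bash
python3 - <<'E'
from h import *
cr()
s=env.grab_frame('side')[:,:,::-1];cv2.imwrite('pics/s20.png',s);cr()
crop(s,'a20.png',240,250,100,100,7)
st=env.state();p=st['ee_pos'];R=R_of(st['ee_rot'])
print('short',((proj('side',p+R@[22-9.8,0,-46])-[240,250]+.5)*7).round(0));pred('side',240,250,7)
f=lambda X,Y,z:plane('side',240+(X+.5)/7-.5,250+(Y+.5)/7-.5,z)
E
```

```text
cradle xyz of TCP 0.1 4.3 69.9 Fcradle [ 0.5  9.7 -0. ] w 16.3 t 17.03
cradle xyz of TCP 0.1 4.3 69.9 Fcradle [-0.3  9.9 -0.2] w 16.7 t 17.08
short [226. 462.]
inner tip front [245.0, 412.0] [312.0, 426.0] short end d=16,22,28 [226.0, 477.0] [228.0, 497.0] [230.0, 517.0]
```

View pics/a20.png

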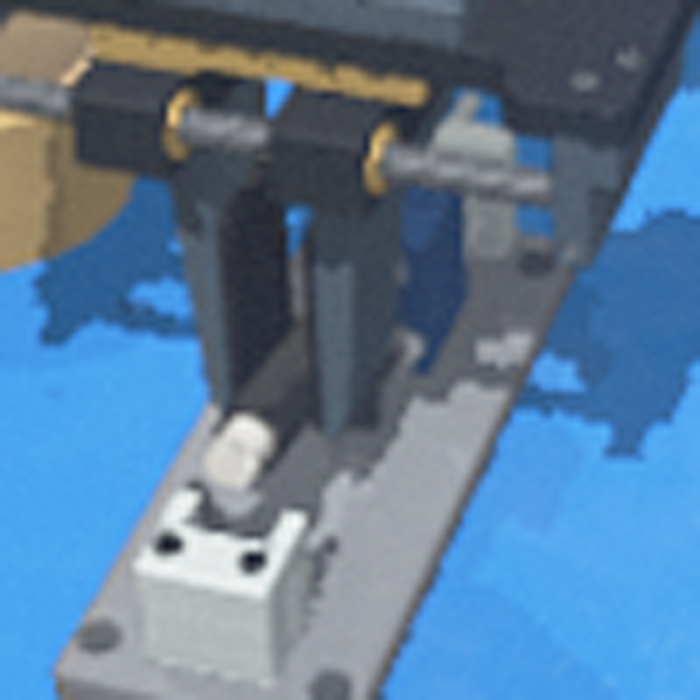

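The carriage is pressed about 13 mm at 9.9 N, well short of its end of travel, and the short end is now in front of the stop. I'll add 1.5 mm of clearance, ease the grip so it can pivot, and start lowering.

>>> {"name": "jog_arm", "arguments": {"plan": [0,0,0.15,0,0.2,0,0,0,0.2,0,0,0,0.1,0,0,0,0,0,0,0], "newtons": 28}}

```text
time_s: 17.5
ee_pos: [533.3, 92.7, 65.5]
ee_rot: [160.4, 89.8, 80.8]
force: [-2.3, 10.6, 4.9]
gripper_width: 16.7
```

```bash
python3 - <<'E'
from h import *
cr()
s=env.grab_frame('side')[:,:,::-1];cv2.imwrite('pics/s21.png',s);cr()
crop(s,'a21.png',240,250,100,100,7)
E
```

```text
cradle xyz of TCP 0.5 2.9 65.5 Fcradle [-0.3 10.8  4.9] w 16.7 t 17.5
cradle xyz of TCP 0.5 2.9 65.6 Fcradle [-0.7 11.7  4.3] w 16.5 t 17.55
```

View pics/a21.png

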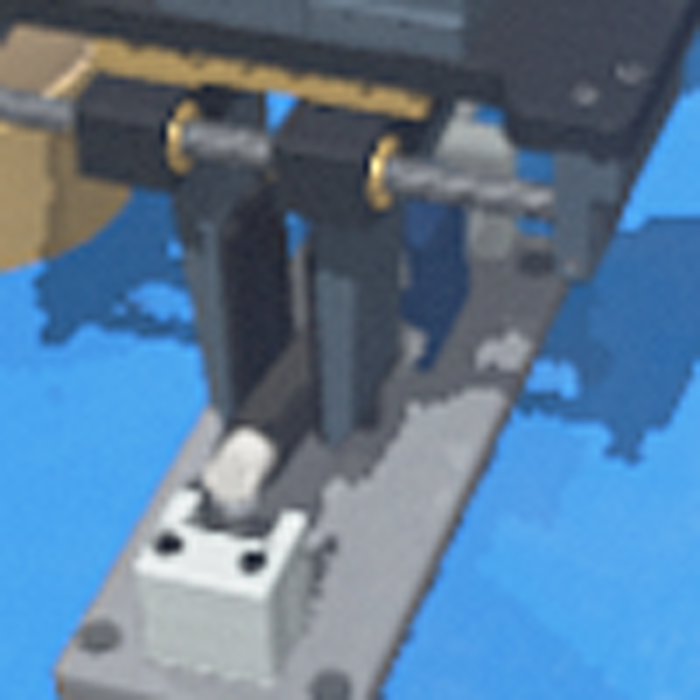

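>>> {"name": "jog_arm", "arguments": {"plan": [0.15,0,0,0,0.15,0,0,0,0.1,0,0,0,0,0,0,0], "newtons": 24}}

```text
time_s: 17.88
ee_pos: [533.3, 92.6, 61.5]
ee_rot: [159.5, 89.8, 79.9]
force: [-2.1, 11.2, 4.3]
gripper_width: 16.9
```

```bash
python3 - <<'E'
from h import *
cr()
s=env.grab_frame('side')[:,:,::-1];cv2.imwrite('pics/s22.png',s);cr()
crop(s,'a22.png',240,250,100,100,7)
E
```

```text
cradle xyz of TCP 0.5 2.8 61.5 Fcradle [-0.  11.4  4.3] w 16.9 t 17.88
cradle xyz of TCP 0.5 2.8 61.5 Fcradle [-1.5 11.   3.5] w 16.7 t 17.93
```

View pics/a22.png

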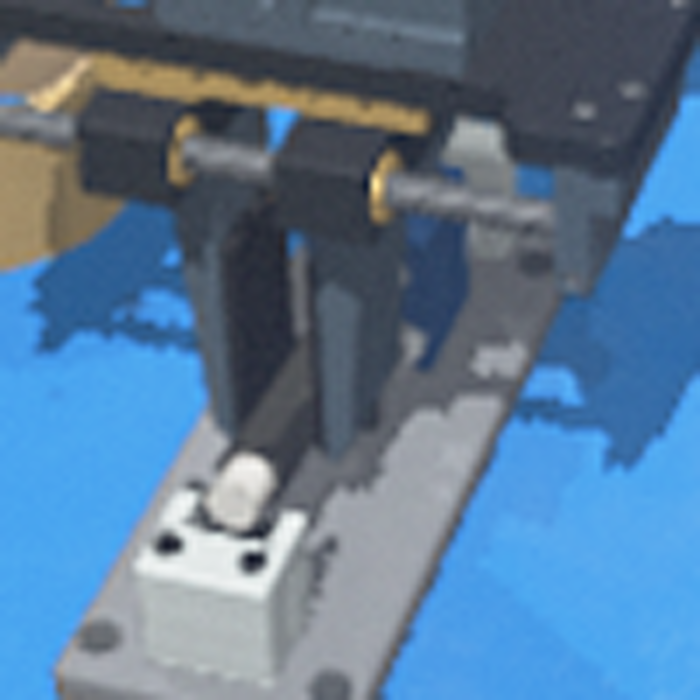

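It is pivoting as intended, and the short end is dropping in front of the stop at about (274,320) in full-image pixels. Continuing down.

>>> {"name": "jog_arm", "arguments": {"plan": [0.15,0,0,0,0.1,0,0,0,0.1,0,0,0,0,0,0,0]}}

```text
time_s: 18.27
ee_pos: [533.5, 92.7, 59.5]
ee_rot: [148.6, 89.8, 69.0]
force: [-4.7, 9.9, 13.5]
gripper_width: 17.1
```

```bash
python3 - <<'E'
from h import *
cr()
s=env.grab_frame('side')[:,:,::-1];cv2.imwrite('pics/s23.png',s);cr()
crop(s,'a23.png',240,250,100,100,7)
E
```

```text
cradle xyz of TCP 0.8 2.9 59.5 Fcradle [-2.9 10.6 13.5] w 17.1 t 18.27
cradle xyz of TCP 0.7 2.9 59.5 Fcradle [-3.3 11.5 13.5] w 16.6 t 18.32
```

View pics/a23.png

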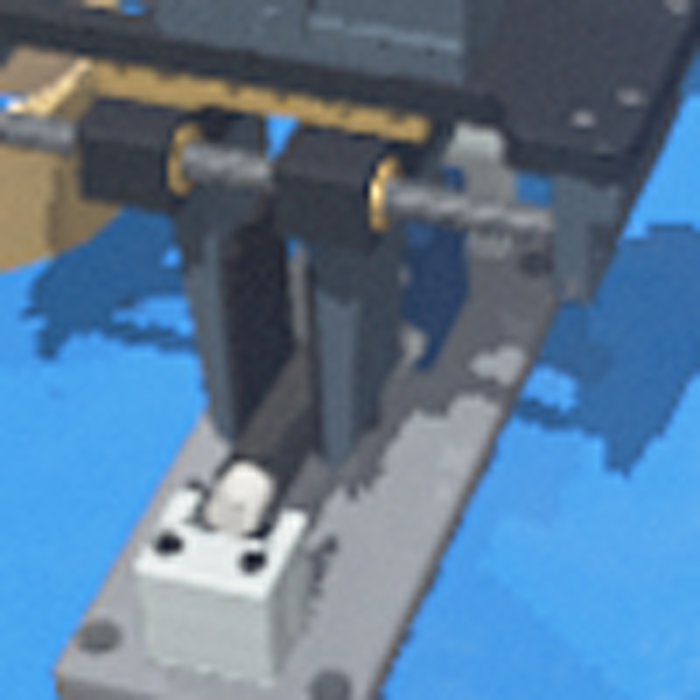

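```bash
python3 - <<'E'
from h import *
f=lambda x,y,z:((proj('side',O+Xc*x+Yc*y+[0,0,z])-[240,250]+.5)*7).round(0)
for x in(0,2):
  for z in(36,40,44): print(x,z,f(x,50,z),f(x,54,z))
print('chk',f(10,43,42),f(-10,43,42),f(15,43,42),f(-15,43,42),'face corners',f(10,54,42),f(-10,54,42))
s=cv2.imread('pics/s23.png');crop(s,'a24.png',255,300,45,40,16)
E
```

```text
0 36 [234. 533.] [228. 545.]
0 40 [233. 520.] [226. 532.]
0 44 [232. 507.] [225. 519.]
2 36 [226. 532.] [219. 543.]
2 40 [225. 519.] [218. 530.]
2 44 [224. 505.] [217. 517.]
chk [203. 485.] [285. 502.] [182. 480.] [306. 506.] face corners [184. 517.] [268. 534.]
```

View pics/a24.png

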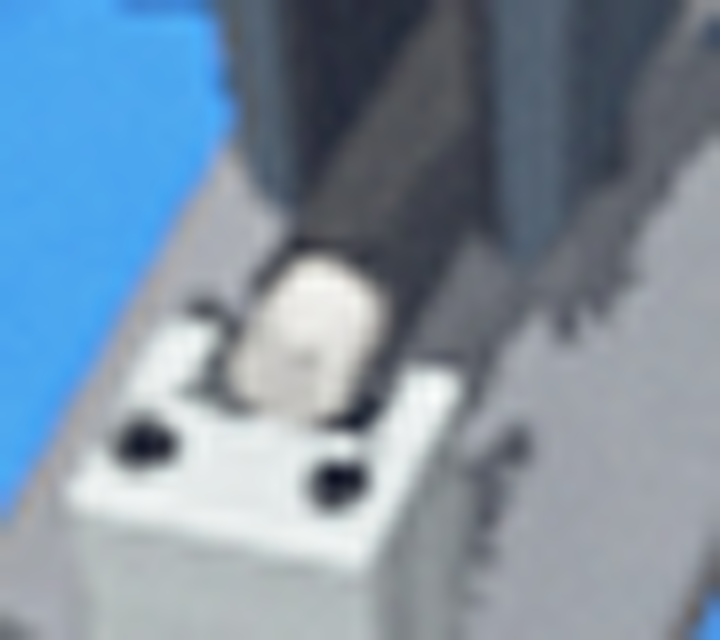

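The short end is in front of the stop with its underside below the stop's top, but the gauge is still tilted a few degrees. I'll ease it forward to meet the stop, loosen the grip, then lower the rest of the way.

>>> {"name": "jog_arm", "arguments": {"plan": [0,0,-0.1,0,0,0,-0.1,0,0,0,-0.1,0,0,0,0,0]}}

```text
time_s: 18.65
ee_pos: [533.4, 93.1, 59.4]
ee_rot: [59.8, 89.9, -19.6]
force: [-3.5, 0.9, 12.9]
gripper_width: 16.9
```

```bash
python3 - <<'E'
from h import *
cr()
s=env.grab_frame('side')[:,:,::-1];cv2.imwrite('pics/s25.png',s);cr()
crop(s,'a25.png',255,300,45,40,16)
E
```

```text
cradle xyz of TCP 0.7 3.4 59.4 Fcradle [-3.3  1.5 12.9] w 16.9 t 18.65
cradle xyz of TCP 0.7 3.4 59.4 Fcradle [-2.8  2.  13.4] w 16.7 t 18.7
```

View pics/a25.png

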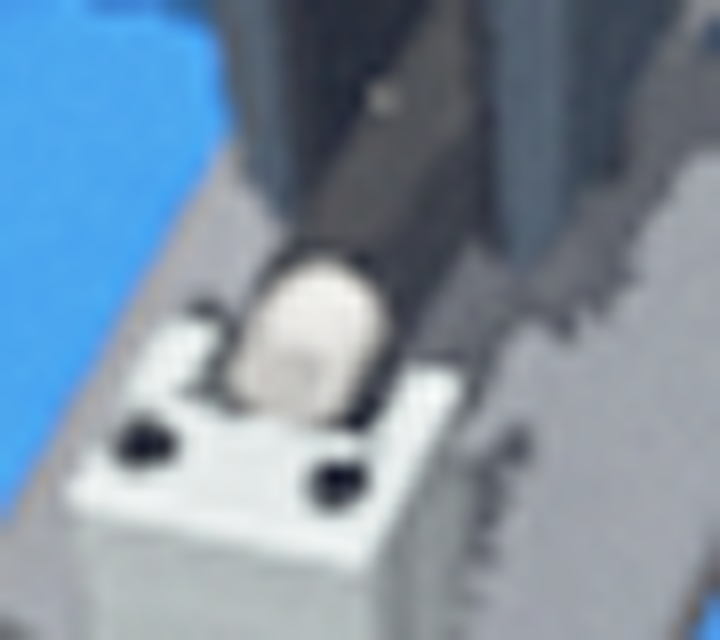

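The y force fell from 11 N to 1.5 N with almost no movement, so the short end is already against the stop. Now I'll loosen the grip and lower.

>>> {"name": "jog_arm", "arguments": {"plan": [0,0,0,0,0,0,0,0,0.1,0,0,0,0.1,0,0,0,0,0,0,0], "newtons": 6}}

```text
time_s: 19.12
ee_pos: [533.1, 93.6, 56.4]
ee_rot: [89.7, 89.9, 10.2]
force: [-2.2, 2.8, 5.6]
gripper_width: 17.5
```

```bash
python3 - <<'E'
from h import *
cr()
s=env.grab_frame('side')[:,:,::-1];cv2.imwrite('pics/s26.png',s);cr()
crop(s,'a26.png',255,300,45,40,16)
E
```

```text
cradle xyz of TCP 0.6 3.9 56.4 Fcradle [-1.7  3.1  5.6] w 17.5 t 19.12
cradle xyz of TCP 0.6 3.8 56.4 Fcradle [-1.3  4.   6.2] w 17.5 t 19.17
```

View pics/a26.png

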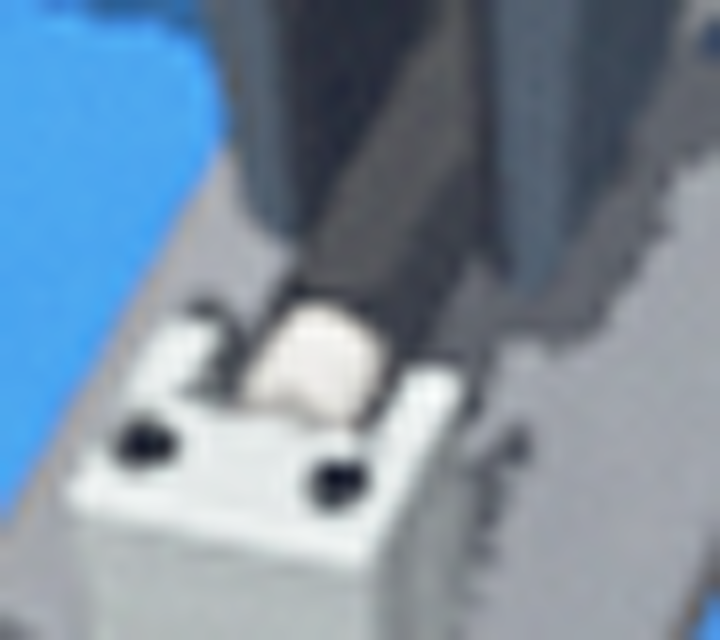

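>>> {"name": "jog_arm", "arguments": {"plan": [0.15,0,0,0,0.15,0,0,0,0.1,0,0,0,0,0,0,0]}}

```text
time_s: 19.5
ee_pos: [533.3, 93.3, 52.6]
ee_rot: [73.2, 89.9, -6.3]
force: [-1.8, 2.6, 6.7]
gripper_width: 17.5
```

```bash
python3 - <<'E'
from h import *
cr()
s=env.grab_frame('side')[:,:,::-1];cv2.imwrite('pics/s27.png',s);cr()
crop(s,'a27.png',255,300,45,40,16)
E
```

```text
cradle xyz of TCP 0.6 3.5 52.6 Fcradle [-1.3  2.9  6.7] w 17.5 t 19.5
cradle xyz of TCP 0.7 3.6 52.6 Fcradle [-0.9  2.1  6.8] w 17.4 t 19.55
```

View pics/a27.png

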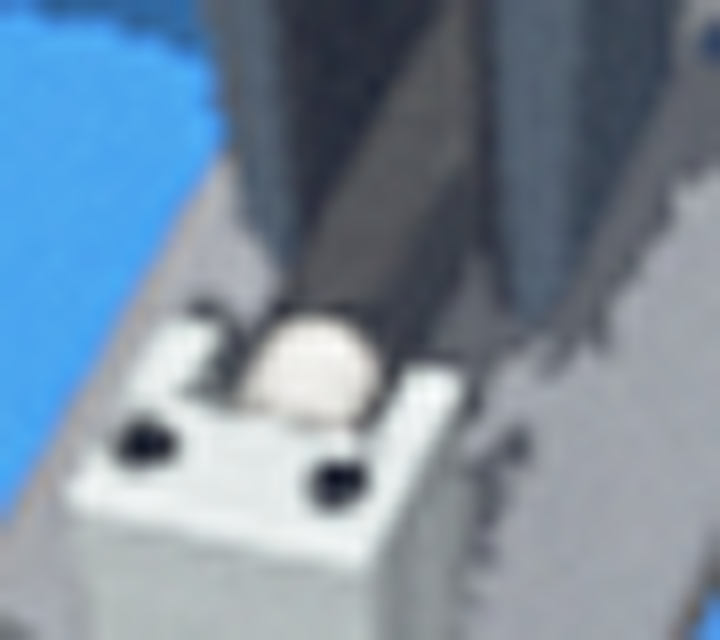

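The downward force is steady at about 6.7 N while the fingers slide down the handle, so the gauge looks bottomed on the rests. I'll let go, rise, and inspect.

>>> {"name": "jog_arm", "arguments": {"plan": [0,0,0,0,0,0,0,0,0,0,0,0,0,0,0,0], "claw": 3.5}}

```text
time_s: 19.88
ee_pos: [532.7, 93.0, 51.2]
ee_rot: [-8.6, 90.0, -88.1]
force: [-0.1, 0.2, 0.4]
gripper_width: 34.8
```

>>> {"name": "jog_arm", "arguments": {"plan": [-1.5,0,0,0,-3,0,0,0,-3.5,0,0,0,-3.5,0,0,0,-1,0,3,0,0,0,4,0,0,0,4,0,0,0,4,0,0,0,3,0,0,0,0,0]}}

```text
time_s: 20.72
ee_pos: [566.3, -88.9, 176.1]
ee_rot: [8.9, 89.8, -70.9]
force: [-0.6, -0.3, 0.3]
gripper_width: 35.0
```

```bash
python3 - <<'E'
from h import *
cr()
s=env.grab_frame('side')[:,:,::-1];t=env.grab_frame('top')[:,:,::-1];cv2.imwrite('pics/s28.png',s);cv2.imwrite('pics/t28.png',t)
crop(s,'a28.png',240,255,95,105,5);crop(t,'b28.png',196,180,120,120,5)
E
```

```text
cradle xyz of TCP 0.2 -181.7 176.1 Fcradle [-0.6 -0.1  0.3] w 35.0 t 20.72
```

View pics/a28.png

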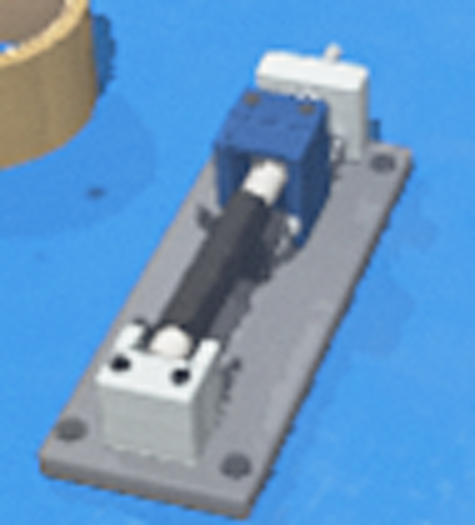

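View pics/b28.png

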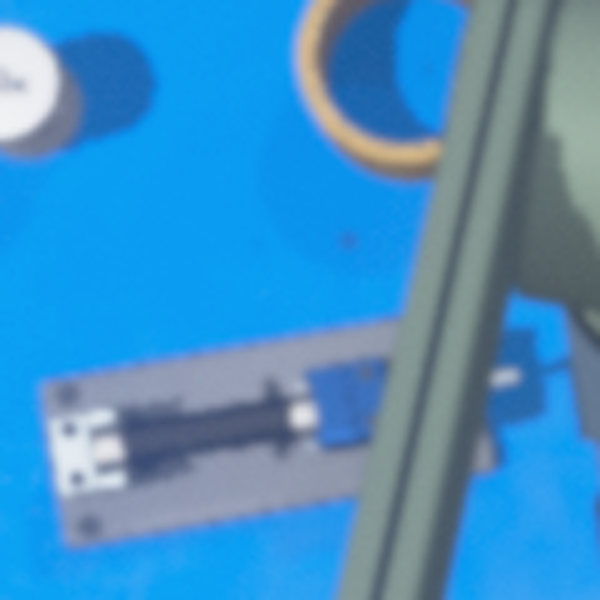

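The gauge lies in both rests between the carriage and the stop. I'll zoom in to check that it is level.

```bash
python3 - <<'E'
from h import *
s=cv2.imread('pics/s28.png')
f=lambda x,y,z:proj('side',O+Xc*x+Yc*y+[0,0,z])+[0,1]
pts=[f(x,y,z) for x,y,z in((0,-28,44),(0,42,44),(0,-28,36),(0,42,36),(0,54,36),(4.6,-28,44),(-4.6,-28,44),(4.6,42,44),(-4.6,42,44),(15,43,42),(-15,43,42),(15,-39,54),(-15,-39,54))]
crop(s,'a29.png',258,270,50,75,9,pts);crop(s,'a30.png',258,270,50,75,9)
a=cv2.imread('pics/a29.png');b=cv2.imread('pics/a30.png');c=np.hstack([a,b]);cv2.imwrite('pics/a31.png',c[:600,:800]);print(c.shape)
E
```

```text
(675, 900, 3)
```

View pics/a31.png

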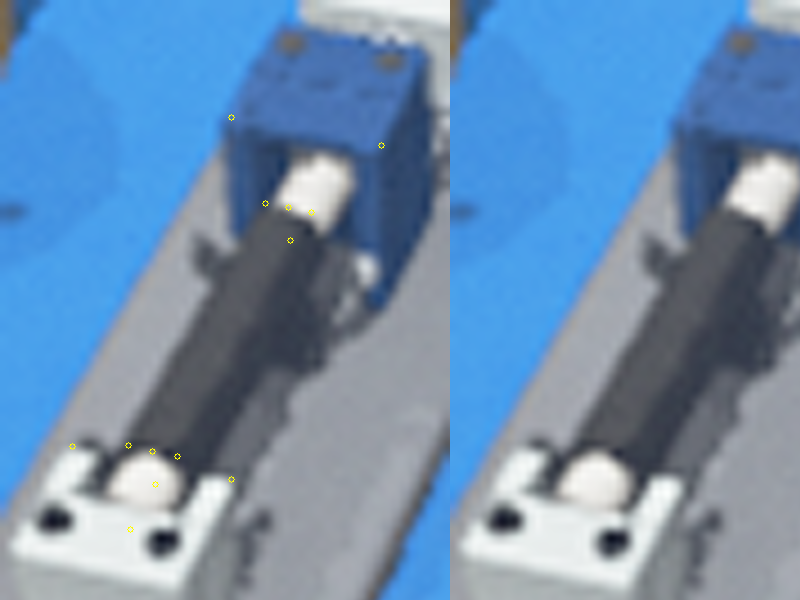

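The seated model points line up with the handle at both ends to about 2 px at 9x zoom, so it is level. The carriage lip sits where a travel of about 0.010 m would put it. Last, I'll check the tape and can, then hand in.

```bash
python3 - <<'E'
from h import *
a=cv2.imread('pics/side0.png');b=cv2.imread('pics/s28.png')
for n,(x,y,w,h) in dict(tape=(205,240,60,50),can=(160,295,45,45)).items():
    print(n,cv2.absdiff(a[y:y+h,x:x+w],b[y:y+h,x:x+w]).mean(),cv2.phaseCorrelate(*[cv2.cvtColor(i[y:y+h,x:x+w],6).astype(np.float32) for i in(a,b)]))
cr();env.job_done()
E
```

```text
tape 7.466 ((-0.03941844609538947, -0.01302017751102369), 0.9641169191996256)
can 7.211687242798354 ((0.5253526921894291, 0.486152180681799), 0.9913953100604775)
cradle xyz of TCP -0.1 -177.3 175.9 Fcradle [0.  0.7 0.1] w 35.0 t 20.82
the job is handed in; nothing more can be done
```

The gauge is in the cradle and the job is handed in at 20.8 s of the 61 s allowed. No verdict is reported.

**What I did:**
- I drew the gauge out of the sleeve, laid it on the mat, let go, and took it again by the middle of its handle.
- The moves can't tilt the tool, so I tilted the gauge about 12°, long end down. To do that I pressed its short end lightly (about 5 N) on top of the cradle's spring housing, so it turned in the grip.
- I tucked the long end under the lip, pressed the carriage back about 14.5 mm at 11–12 N (its travel ends at 24 mm), and lowered the short end in front of the stop. Then I let go and moved the arm clear.

**Last checks:**
- **Seating:** in the side view, both ends of the handle are within about 2 px (at 9x zoom) of where a level, seated gauge should be. The carriage is where about 10 mm of travel would put it, and the short end is in front of the stop face.
- **Forces:** the highest contact force I read was about 17 N, well under the limits. With the arm clear, the readings were near zero.
- **Tape roll and can:** the tape showed no shift between the first and last side images. The can's check read 0.5 px in both directions. I take that as an artefact of the odd-sized crop, since the arm never went near it, but I didn't repeat the check.

**Disagreement:** the two cameras differed by 2–6 mm until I checked them against the fingertips, so I found the carriage and stop by contact force.

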